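Sort left- and right-hand guard brackets and the sleeve into their trays

ROBOT

A 6-joint arm with a two-finger parallel gripper is mounted at the origin on a cart in front of the work surface, level with it; the furniture and walls round the work are solid. World frame = base frame: x ahead of the robot, y to its left, z up, the work surface at z = 0. Lengths are in m, angles in rad, forces in N, time in s.
With the tool pointing down it reaches from about 0.325 to 0.75 m from the base axis. Payload 7.6 kg.
Tool frame: the origin (TCP) lies at the very end of the fingers, on their centre line; the grasp point (between the pads) lies 19 mm behind it; z points along the fingers, y is the line along which they close (so a half turn about z gives the same grasp; the last joint's range is limited). The gripper opens to 85 mm and grips with 20 to 120 N. Pads are 22 mm wide; open, the fingers measure 114 mm over their backs; the gripper's body (76 mm by 85 mm) begins 54 mm behind the grasp point. The pads swing forward as they close: fully open they stand 13 mm farther back than shut.
Start: joints at [-1.364, 0.052, 1.401, -0, 1.689, -0.07], TCP at [0.143, -0.505, 0.231] pointing down, gripper open.
Joint ranges: [-2.9, 2.9], [-0.91, 2.17], [0.12, 2.37], [-1.06, 4.2], [0.26, 2.73], [-2.93, 2.93]. Speed limits (rad/s): [2.57, 2.57, 3.01, 3.14, 3.14, 3.14].

INTERFACE

Orientations are given as a unit quaternion [x, y, z, w].
In Python, from workcell import * gives the robot as it stands.
- The arm moves only by the tool play_rows, never from a script. Its argument "rows" is a list of rows, each an object of numbers: "wx", "wy", "wz": the turn, a rotation vector about the tool's x, y, z in degrees; "tx", "ty", "tz": the shift along the tool's x, y, z in cm; "gripper": the closure, from -1 (fully open) to 1 (shut). In form: [{"wx": .., "wy": .., "wz": .., "tx": .., "ty": .., "tz": .., "gripper": ..}, ...]. A call has exactly 10 rows; each row is the pose to reach, as a shift and turn from the pose commanded when the call began, along the tool's axes at that moment; what a row does not reach only later rows make up. A row lasts 1/8 s, in which the tool goes at most 62.5 mm and 10.7 degrees, less where a joint would pass 70% of its speed; a pose out of reach is approached as far as the arm can. A call with a gripper value outside its range is refused whole. The fingers move at their own pace and stop on an object; "grip_force" is the grip in N (left out, the last holds). Time passes only in rows, so rows that repeat a pose let the fingers close, or fill a call up. It gives the time, the measured TCP pose, the force, the opening and the grip force at its end, in the units of the state.
- state(): the state, without advancing time (a new reading comes with each control period).
- get_image(name): name is "side" or "top" or "wrist"; returns the picture (384x512x3 uint8, red, green, blue); there is no depth.
- camera_model(name): a dict with "fx", "fy", "cx", "cy" (pixels), "R" (3x3) and "t" (3): a world point X has camera coordinates R X + t. Camera axes: x right, y down, z forward; pixel columns grow to the right and rows downward; lengths in m; the calibration is good to about 2 mm. A picture is of the moment at which its call begins: read the wrist's pose just before it. camera_model takes no time and is no camera call; for the wrist camera it gives the pose at the moment of the call.
- sign_off(): hands the job in; it is judged then, once.
The state is a dict: "time_s": time; "qpos": joint angles; "joint_velocities": joint speeds; "effort": joint torques, N m; "position": TCP position; "tool_rot": TCP orientation; "ft_force": force on the tool from outside, world axes, zero at the start; "torque": the same for the moment, N m; "width": finger opening in m; "gripper_force": force on a finger pad.
Only numpy, scipy, OpenCV 4.12 (cv2) and the standard library are available. Lean on these libraries where they do the work, as an engineer would, in place of code of your own. Each camera call takes 0.05 s, during which the arm holds its last target. There are 200 camera calls.

TASK

The sample changer's guard has been stripped for cleaning: sort its parts into the three trays, whose black patterns show what belongs there. The two left-hand brackets go into the left-hand tray and the two right-hand ones into the right-hand tray, one bracket to a bay with its foot flat on the bay's floor, and the steel sleeve stands upright in the tray with the ring pattern. Leave the two flasks where they stand.

Things in the scene. Friction and masses are not known exactly. Their poses are not given: they have to be found in the camera images.
- bracket_left_a_center (a point): Loose dark steel left-hand bracket (one of two). Foot 5 mm thick: leg 48 mm along x, 20 mm wide; at its +x end (x 8 to 24) a toe reaching 28 mm to +y. From above, looking along the leg to the toe end, the toe sticks out left. Upright web on the leg, 8 mm thick, 44 mm long, top 56 mm over the underside: pinch it from above. Point: middle of the web, 28 mm over the underside; z up.
- bracket_left_b_center (a point): Loose dark steel left-hand bracket (one of two). Foot 5 mm thick: leg 48 mm along x, 20 mm wide; at its +x end (x 8 to 24) a toe reaching 28 mm to +y. From above, looking along the leg to the toe end, the toe sticks out left. Upright web on the leg, 8 mm thick, 44 mm long, top 56 mm over the underside: pinch it from above. Point: middle of the web, 28 mm over the underside; z up.
- bracket_right_a_center (a point): Loose dark steel right-hand bracket (one of two). Foot 5 mm thick: leg 48 mm along x, 20 mm wide; at its +x end (x 8 to 24) a toe reaching 28 mm to -y. From above, looking along the leg to the toe end, the toe sticks out right. Upright web on the leg, 8 mm thick, 44 mm long, top 56 mm over the underside: pinch it from above. Point: middle of the web, 28 mm over the underside; z up.
- bracket_right_b_center (a point): Loose dark steel right-hand bracket (one of two). Foot 5 mm thick: leg 48 mm along x, 20 mm wide; at its +x end (x 8 to 24) a toe reaching 28 mm to -y. From above, looking along the leg to the toe end, the toe sticks out right. Upright web on the leg, 8 mm thick, 44 mm long, top 56 mm over the underside: pinch it from above. Point: middle of the web, 28 mm over the underside; z up.
- sleeve_mid (a point): A loose dark steel spacer sleeve (tube) standing upright, outer diameter 32 mm, bore 20 mm, 50 mm tall, 60 g. The point is on its axis half-way up; z along the axis. (Behind the loose parts, from x = 0.53 m on and y over -0.05 m, stands the tall sample changer, and from x = 0.63 m behind the trays a tower: swing across near the robot.)
- tray_left: Tray for left-hand brackets: fixed, grey, two bays along x; near-end ledge (x -132 to -82 mm, 12 high) bears a black left-hand foot outline, toe at its far end towards +y. Origin on the bench under the divider's middle; x away from the ledge, z up. Bays 78 (x) by 72 mm inside, centres x = -40.5 and +40.5 mm, y = 0; floor 3 mm, rims 12 mm over the origin; walls 3 mm.
- tray_right: Tray for right-hand brackets: fixed, grey, two bays along x; near-end ledge (x -132 to -82 mm, 12 high) bears a black right-hand foot outline, toe at its far end towards -y. Origin on the bench under the divider's middle; x away from the ledge, z up. Bays 78 (x) by 72 mm inside, centres x = -40.5 and +40.5 mm, y = 0; floor 3 mm, rims 12 mm over the origin; walls 3 mm.
- tray_sleeve: Tray for the sleeve: fixed, grey, one bay; near-end ledge (x -92 to -42 mm, 12 high) bears a flat black ring pattern, 32 mm. Origin on the bench under the bay's middle; x away from the ledge, z up. Bay 78 (x) by 72 mm inside; floor 3 mm, rims 12 mm over the origin; walls 3 mm.
- flask_a_mid (a point): Bystander, leave alone: the larger conical glass flask, open, 64 mm wide, 105 mm tall. The point is on its axis 50 mm up.
- flask_b_mid (a point): Bystander, leave alone: the smaller conical glass flask with a white stopper, 51 mm wide, 95 mm tall. The point is on its axis 45 mm up.

How it is judged:
At the end, for the whole second after the job is handed in: Each bay of the left- and right-hand trays holds one bracket of that hand, foot flat on the bay floor (tilt under 0.1 rad, height within 4 mm, web middle within 32 mm of the bay middle along the tray, 34 mm across); the sleeve stands likewise in its tray; all are released and at rest (((x of bracket_left_a_center in the frame of tray_left between 0.0085 and 0.0725 m and y of bracket_left_a_center in the frame of tray_left between -0.034 and 0.034 m and z of bracket_left_a_center in the frame of tray_left between 0.027 and 0.035 m and angle between each of bracket_left_a_center, bracket_left_b_center's own z axis and vertical below 0.1 rad and x of bracket_left_b_center in the frame of tray_left between -0.0725 and -0.0085 m and y of bracket_left_b_center in the frame of tray_left between -0.034 and 0.034 m and z of bracket_left_b_center in the frame of tray_left between 0.027 and 0.035 m) or (x of bracket_left_a_center in the frame of tray_left between -0.0725 and -0.0085 m and y of bracket_left_a_center in the frame of tray_left between -0.034 and 0.034 m and z of bracket_left_a_center in the frame of tray_left between 0.027 and 0.035 m and angle between each of bracket_left_a_center, bracket_left_b_center's own z axis and vertical below 0.1 rad and x of bracket_left_b_center in the frame of tray_left between 0.0085 and 0.0725 m and y of bracket_left_b_center in the frame of tray_left between -0.034 and 0.034 m and z of bracket_left_b_center in the frame of tray_left between 0.027 and 0.035 m)) and ((x of bracket_right_a_center in the frame of tray_right between 0.0085 and 0.0725 m and y of bracket_right_a_center in the frame of tray_right between -0.034 and 0.034 m and z of bracket_right_a_center in the frame of tray_right between 0.027 and 0.035 m and angle between each of bracket_right_a_center, bracket_right_b_center's own z axis and vertical below 0.1 rad and x of bracket_right_b_center in the frame of tray_right between -0.0725 and -0.0085 m and y of bracket_right_b_center in the frame of tray_right between -0.034 and 0.034 m and z of bracket_right_b_center in the frame of tray_right between 0.027 and 0.035 m) or (x of bracket_right_a_center in the frame of tray_right between -0.0725 and -0.0085 m and y of bracket_right_a_center in the frame of tray_right between -0.034 and 0.034 m and z of bracket_right_a_center in the frame of tray_right between 0.027 and 0.035 m and angle between each of bracket_right_a_center, bracket_right_b_center's own z axis and vertical below 0.1 rad and x of bracket_right_b_center in the frame of tray_right between 0.0085 and 0.0725 m and y of bracket_right_b_center in the frame of tray_right between -0.034 and 0.034 m and z of bracket_right_b_center in the frame of tray_right between 0.027 and 0.035 m)) and x of sleeve_mid in the frame of tray_sleeve between -0.032 and 0.032 m and y of sleeve_mid in the frame of tray_sleeve between -0.034 and 0.034 m and z of sleeve_mid in the frame of tray_sleeve between 0.024 and 0.032 m and angle between sleeve_mid's own z axis and vertical below 0.1 rad and linear speed of each of bracket_left_a, bracket_left_b, bracket_right_a, bracket_right_b, sleeve below 0.02 m/s and angular speed of each of bracket_left_a, bracket_left_b, bracket_right_a, bracket_right_b, sleeve below 0.2 rad/s); the robot touches nothing.
It fails at once if the larger flask is moved by more than 20 mm (distance of flask_a_mid from where it was at the start of the episode above 0.02 m).
It fails at once if the smaller flask is moved by more than 20 mm (distance of flask_b_mid from where it was at the start of the episode above 0.02 m).
It also fails if it takes over 131 s, if anything falls off the work surface, if the arm or the gripper's body presses on something with over 40 N, if the wrist force passes 120 N, or if a joint passes its speed limit or range.

## Working session

There is one attempt and no reset: what is moved stays moved. The work goes in short steps, Python scripts to look and compute and a tool call to move; the robot and the scene stay as the last step left them, time stands still between calls to the robot, and variables do not carry over. Pictures are saved under pics/ and viewed, at most 14 in all, crops included, and the job is handed in when it is done.

Besides the shell and the picture viewer there is one more tool, called after "Emit:" as name([rows], argument=value, ...), one row to a line, values as JSON. play_rows: Moves the arm, as the interface text tells. Its arguments: {"type":"object","properties":{"rows":{"type":"array"},"grip_force":{"type":"number"}},"required":["rows"]}

```bash
mkdir -p pics
python3 - <<'E'
from workcell import *
import cv2
for n in("top","side"):
    im=get_image(n); cv2.imwrite(f"pics/{n}0.png",im[:,:,::-1]); 
    m=camera_model(n); print(n,m)
s=state();print(s["time_s"],s["position"],s["tool_rot"],s["width"])
E
```

```text
top {'fx': 439.4924278518575, 'fy': 439.4924278518575, 'cx': 250.28868695713456, 'cy': 196.86551580398995, 'R': array([[-0.02670645, -0.99945839,  0.01922741],
       [-0.9939558 ,  0.02450074, -0.1070121 ],
       [ 0.10648306, -0.02196911, -0.99407179]]), 't': array([-0.1455872 ,  0.46290213,  1.65109528])}
side {'fx': 347.8519291046628, 'fy': 347.8519291046628, 'cx': 253.11143632815254, 'cy': 193.17052865291672, 'R': array([[-0.99569099, -0.09153325,  0.01486995],
       [-0.06419966,  0.56469102, -0.82280159],
       [ 0.06691678, -0.82021078, -0.56813416]]), 't': array([0.47724205, 0.16051498, 1.17708652])}
0.1 [ 0.14344573 -0.50474779  0.23057462] [ 9.90438437e-01  1.37953613e-01 -3.08901959e-05 -7.08218962e-04] 0.08519779156136964
```

Run:
```python
import cv2
a=cv2.imread("pics/top0.png");cv2.imwrite("pics/top0b.png",cv2.resize(a,(800,600),interpolation=cv2.INTER_CUBIC))
a=cv2.imread("pics/side0.png");cv2.imwrite("pics/side0b.png",cv2.resize(a,(800,600),interpolation=cv2.INTER_CUBIC))
```

```text
(no output)
```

View pics/top0b.png

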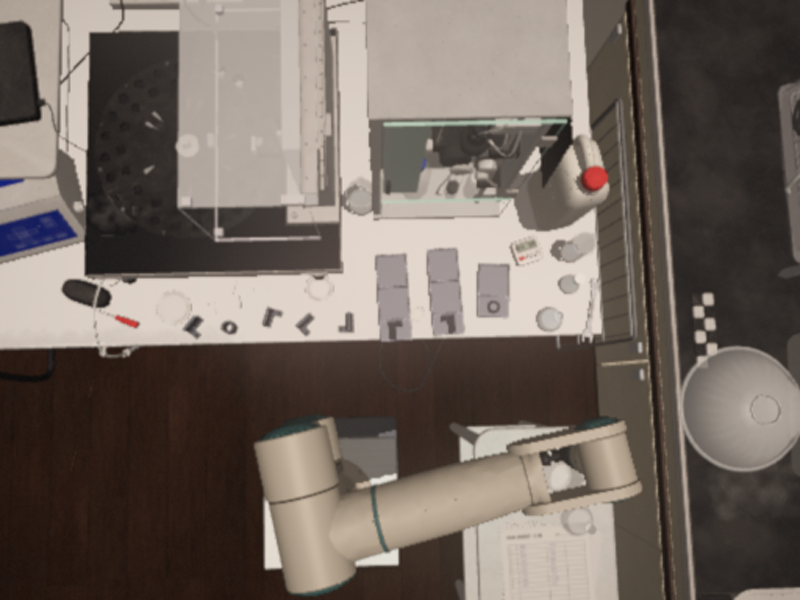

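View pics/side0b.png

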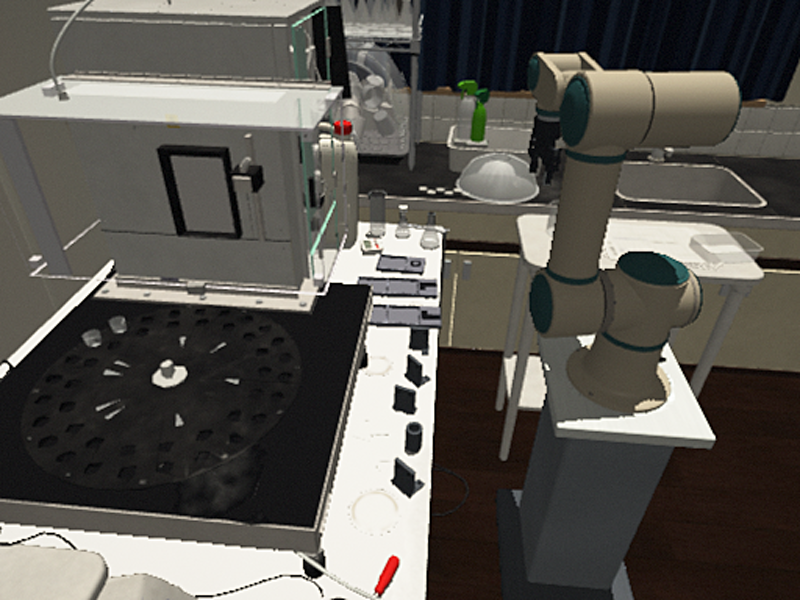

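The top view shows, left to right in 800-px coordinates: bracket (195,326), sleeve (229,327), brackets (272,316), (306,323) and (347,322). The trays are at about (393,297), (445,291) and (492,291), with their ledges nearest the robot. The flasks are near (549,318) and (570,284).

```bash
cat > h.py <<'E'
from workcell import *
import numpy as np, cv2
from scipy.spatial.transform import Rotation as Ro
def ray(m,uv,z):
    uv=np.atleast_2d(np.asarray(uv,float))
    d=np.c_[(uv[:,0]-m["cx"])/m["fx"],(uv[:,1]-m["cy"])/m["fy"],np.ones(len(uv))]@m["R"]
    c=-m["R"].T@m["t"]
    return c+d*((z-c[2])/d[:,2])[:,None]
def proj(m,X):
    p=np.atleast_2d(X)@m["R"].T+m["t"]
    return np.c_[m["fx"]*p[:,0]/p[:,2]+m["cx"],m["fy"]*p[:,1]/p[:,2]+m["cy"]]
def closing_yaw(s):  # direction of tool y axis in world, deg
    y=Ro.from_quat(s["tool_rot"]).as_matrix()[:,1]; return np.degrees(np.arctan2(y[1],y[0]))
def go(p,yaw=None,s=None):
    """tool-frame shift (cm) and wz (deg) from measured pose to TCP p, with tool y along yaw (mod 180)"""
    s=s or state(); R=Ro.from_quat(s["tool_rot"]).as_matrix()
    t=R.T@(np.array(p)-s["position"])*100
    w=0 if yaw is None else (closing_yaw(s)-yaw+90)%180-90
    tilt=R.T@np.cross(R[:,2],[0,0,-1])*57.3
    return dict(t=np.round(t,2),wz=round(w,1),tilt=np.round(tilt,2))
E
python3 - <<'E'
from h import *
m=camera_model("top")
k=.64
for n,u,v,z in [("b1",195,326,.03),("sl",229,327,.05),("b2",272,316,.03),("b3",306,323,.03),("b4",347,322,.03),("t1",393,297,.01),("t1ledge",395,328,.012),("t2",445,291,.01),("t3",492,291,.01),("fa",549,318,.05),("fb",570,284,.05)]:
    print(n,np.round(ray(m,(u*k,v*k),z)[0],3))
s=state();w=camera_model("wrist");R=Ro.from_quat(s["tool_rot"]).as_matrix()
c=-w["R"].T@w["t"];print("cam in tool",R.T@(c-s["position"]),"\n",w["R"]@R,w["fx"],closing_yaw(s))
E
```

```text
b1 [0.426 0.318 0.03 ]
sl [0.419 0.232 0.05 ]
b2 [0.445 0.132 0.03 ]
b3 [0.426 0.05  0.03 ]
b4 [ 0.426 -0.049  0.03 ]
t1 [ 0.487 -0.163  0.01 ]
t1ledge [ 0.41  -0.166  0.012]
t2 [ 0.499 -0.292  0.01 ]
t3 [ 0.496 -0.409  0.01 ]
fa [ 0.422 -0.538  0.05 ]
fb [ 0.503 -0.593  0.05 ]
cam in tool [ 0.07974827  0.00089206 -0.14161936] 
 [[ 3.16145738e-04  9.99998935e-01 -1.42450441e-03]
 [-9.50250871e-01 -1.43294960e-04 -3.11485571e-01]
 [-3.11485444e-01  1.45211139e-03  9.50249814e-01]] 277.5103255749373 -74.1410947044174
```

```bash
python3 -c "
from h import *
print(go([.39,-.27,.29],-90))"
```

```text
{'t': array([ 30.13, -15.85,  -5.92]), 'wz': np.float64(15.9), 'tilt': array([-0.08, -0.01, -0.  ])}
```

Emit:
play_rows([
  {"tx":5,"ty":-2.6,"tz":-1,"wz":2.7,"gripper":-1},
  {"tx":10,"ty":-5.2,"tz":-2,"wz":5.4,"gripper":-1},
  {"tx":15,"ty":-7.9,"tz":-3,"wz":8,"gripper":-1},
  {"tx":20,"ty":-10.5,"tz":-4,"wz":10.7,"gripper":-1},
  {"tx":25,"ty":-13.2,"tz":-5,"wz":13.4,"gripper":-1},
  {"tx":30.1,"ty":-15.9,"tz":-5.9,"wz":15.9,"gripper":-1},
  {"tx":30.1,"ty":-15.9,"tz":-5.9,"wz":15.9,"gripper":-1},
  {"tx":30.1,"ty":-15.9,"tz":-5.9,"wz":15.9,"gripper":-1},
  {"tx":30.1,"ty":-15.9,"tz":-5.9,"wz":15.9,"gripper":-1},
  {"tx":30.1,"ty":-15.9,"tz":-5.9,"wz":15.9,"gripper":-1},
])

```text
invalid input at $.rows[0]: expected keys wx, wy, wz, tx, ty, tz, gripper
```

Run:
```python
from h import *
import pickle
s=state();m=camera_model("wrist");im=get_image("wrist")
pickle.dump((s,m,im),open("w1.pkl","wb"))
cv2.imwrite("pics/w1.png",cv2.resize(im[:,:,::-1],(800,600),interpolation=cv2.INTER_CUBIC))
print(s["position"],closing_yaw(s),go([.39,.14,.29],-90,s))
```

```text
[ 0.14344573 -0.50474779  0.23057462] -74.1410947044174 {'t': array([ 41.34, -55.29,  -5.86]), 'wz': np.float64(15.9), 'tilt': array([-0.08, -0.01, -0.  ])}
```

View pics/w1.png

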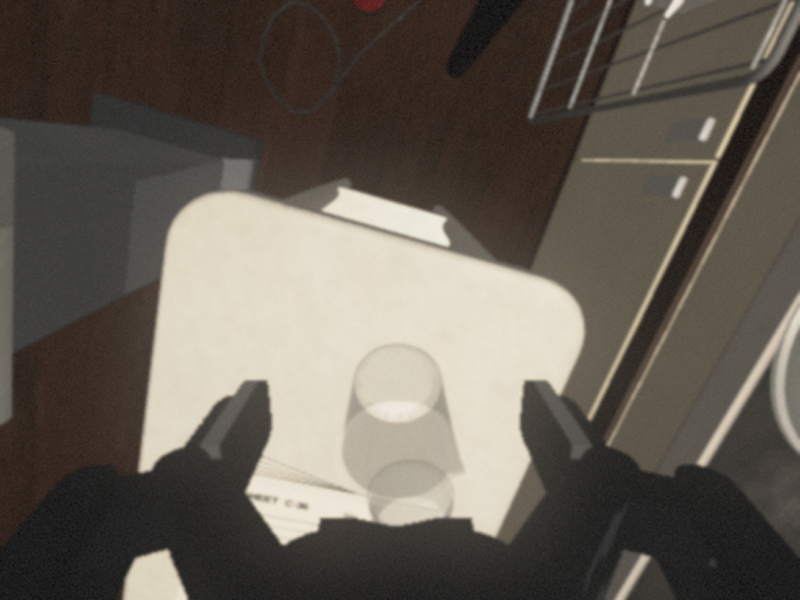

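The picture was taken before any motion, because the row call was refused: every key is needed. It shows only the cart and the fingers. I'll resend the move.

Emit:
play_rows([
  {"wx":0,"wy":0,"tx":5,"ty":-2.6,"tz":-1,"wz":2.7,"gripper":-1},
  {"wx":0,"wy":0,"tx":10,"ty":-5.2,"tz":-2,"wz":5.4,"gripper":-1},
  {"wx":0,"wy":0,"tx":15,"ty":-7.9,"tz":-3,"wz":8,"gripper":-1},
  {"wx":0,"wy":0,"tx":20,"ty":-10.5,"tz":-4,"wz":10.7,"gripper":-1},
  {"wx":0,"wy":0,"tx":25,"ty":-13.2,"tz":-5,"wz":13.4,"gripper":-1},
  {"wx":0,"wy":0,"tx":30.1,"ty":-15.9,"tz":-5.9,"wz":15.9,"gripper":-1},
  {"wx":0,"wy":0,"tx":30.1,"ty":-15.9,"tz":-5.9,"wz":15.9,"gripper":-1},
  {"wx":0,"wy":0,"tx":30.1,"ty":-15.9,"tz":-5.9,"wz":15.9,"gripper":-1},
  {"wx":0,"wy":0,"tx":30.1,"ty":-15.9,"tz":-5.9,"wz":15.9,"gripper":-1},
  {"wx":0,"wy":0,"tx":30.1,"ty":-15.9,"tz":-5.9,"wz":15.9,"gripper":-1},
])

```text
time_s: 1.4
position: [0.3889, -0.2706, 0.2901]
tool_rot: [1.0, -0.001, -0.0, -0.0]
ft_force: [-0.4, 0.1, -0.1]
width: 0.0852
gripper_force: 0.0
```

Run:
```python
from h import *
import pickle
s=state();m=camera_model("wrist");im=get_image("wrist")
pickle.dump((s,m,im),open("w1.pkl","wb"))
cv2.imwrite("pics/w2.png",cv2.resize(im[:,:,::-1],(800,600),interpolation=cv2.INTER_CUBIC))
print(s["position"],closing_yaw(s),go([.37,.13,.29],-90,s))
```

```text
[ 0.38888851 -0.27059048  0.29008253] -90.14771475055363 {'t': array([-1.990e+00, -4.005e+01,  1.000e-02]), 'wz': np.float64(-0.1), 'tilt': array([-0.01,  0.02,  0.  ])}
```

View pics/w2.png

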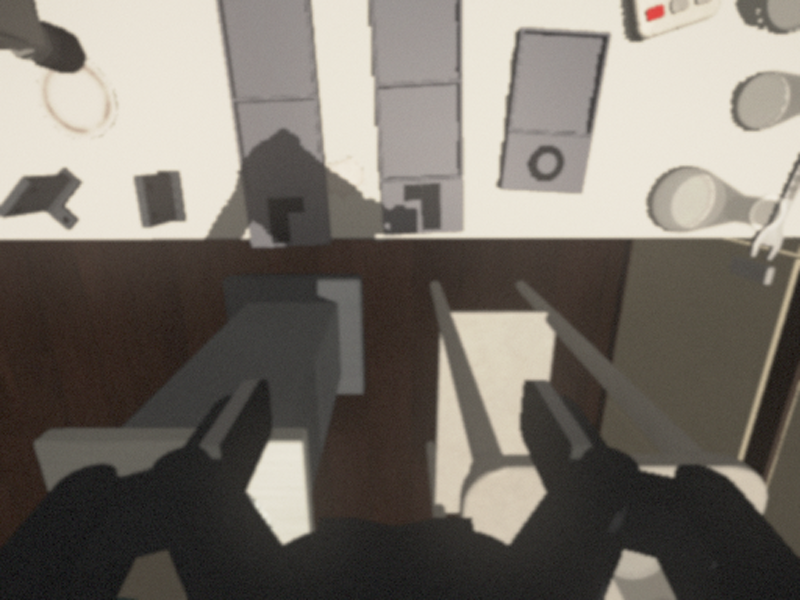

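Emit:
play_rows([
  {"wx":0,"wy":0,"tx":-0.4,"ty":-6,"tz":0,"wz":0,"gripper":-1},
  {"wx":0,"wy":0,"tx":-0.8,"ty":-12,"tz":0,"wz":0,"gripper":-1},
  {"wx":0,"wy":0,"tx":-1.2,"ty":-18,"tz":0,"wz":0,"gripper":-1},
  {"wx":0,"wy":0,"tx":-1.6,"ty":-24,"tz":0,"wz":0,"gripper":-1},
  {"wx":0,"wy":0,"tx":-2,"ty":-30,"tz":0,"wz":0,"gripper":-1},
  {"wx":0,"wy":0,"tx":-2,"ty":-36,"tz":0,"wz":0,"gripper":-1},
  {"wx":0,"wy":0,"tx":-2,"ty":-40,"tz":0,"wz":0,"gripper":-1},
  {"wx":0,"wy":0,"tx":-2,"ty":-40,"tz":0,"wz":0,"gripper":-1},
  {"wx":0,"wy":0,"tx":-2,"ty":-40,"tz":0,"wz":0,"gripper":-1},
  {"wx":0,"wy":0,"tx":-2,"ty":-40,"tz":0,"wz":0,"gripper":-1},
])

```text
time_s: 2.7
position: [0.3701, 0.1291, 0.2903]
tool_rot: [1.0, -0.001, 0.0, 0.0]
ft_force: [0.7, 0.3, -0.4]
width: 0.0853
gripper_force: 0.0
```

This shows tray 1 (x 220–330), tray 2 (375–462) and the ring tray (500–608). The tray 1 pattern (285,218) has its toe to the right and the tray 2 pattern (420,205) has its toe to the left, which I'll check in a crop. Next I'll look at the parts.

Run:
```python
from h import *
import pickle
s1,m1,im1=pickle.load(open("w1.pkl","rb"))
s=state();m=camera_model("wrist");im=get_image("wrist")
pickle.dump((s,m,im),open("w2.pkl","wb"))
c=cv2.resize(im[:190,:,::-1],(800,297),interpolation=cv2.INTER_CUBIC)
d=cv2.resize(im1[100:160,130:400,::-1],(800,178),interpolation=cv2.INTER_CUBIC)
cv2.imwrite("pics/w3.png",np.vstack([c,np.clip(d*1.7,0,255).astype(np.uint8)]))
```

```text
(no output)
```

View pics/w3.png

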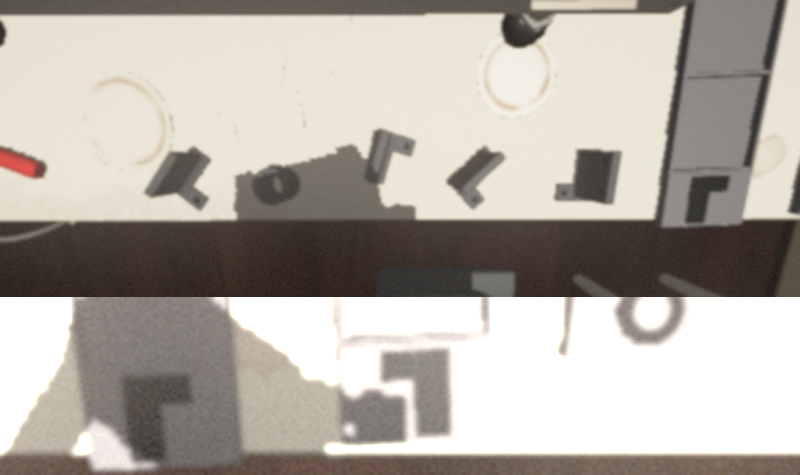

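Run:
```python
from h import *
import pickle
s,m,im=pickle.load(open("w2.pkl","rb"))
T=[]
for x0 in (88,150,226,280,350):
    T.append(cv2.resize(np.clip(im[78:142,x0:x0+52,::-1].astype(float)*1.5,0,255).astype(np.uint8),None,fx=5,fy=5,interpolation=cv2.INTER_CUBIC)[:298])
T.append(T[0]*0)
cv2.imwrite("pics/w4.png",np.vstack([np.hstack(T[:3]),np.hstack(T[3:])]))
```

```text
(no output)
```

View pics/w4.png

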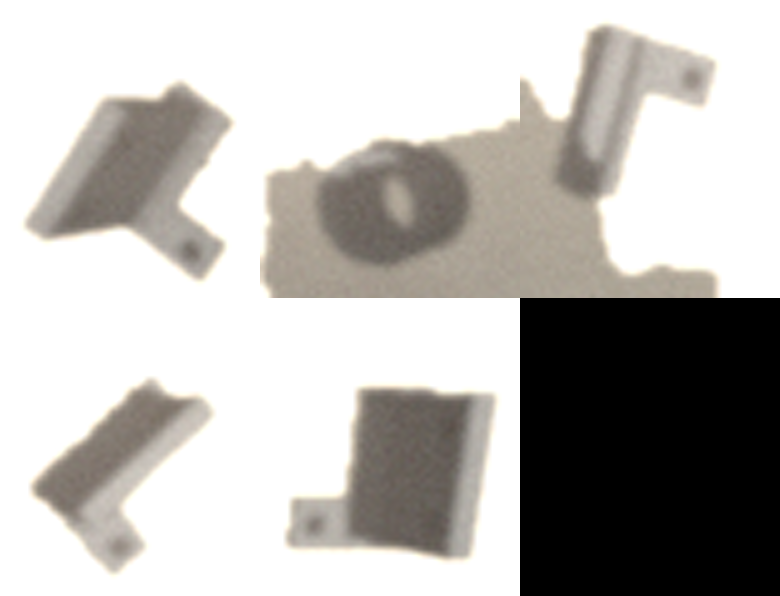

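All five parts are now clear. b1 and b3 are left-hand, b2 and b4 are right-hand. Tray 1 takes the right-hand ones and tray 2 the left-hand ones. I'll cast the web-top ends onto z = 0.056.

Run:
```python
from h import *
import pickle
s,m,im=pickle.load(open("w2.pkl","rb"))
def P(c,x0,y0,z,ox=0,oy=0):
    c=np.array(c,float)-[ox,oy]; return ray(m,(c+.5)/5-.5+[x0,y0],z)
for n,c,x0,ox,oy in [("b1",[(118,107),(39,231)],88,0,0),("b2",[(606,28),(578,190)],226,520,0),("b3",[(204,407),(88,508)],280,0,298),("b4",[(483,395),(458,556)],350,260,298)]:
    p=P(c,x0,78,.056,ox,oy)[:,:2];d=p[1]-p[0];
    print(n,np.round(p.mean(0),4),"len",round(np.hypot(*d),4),"ang",round(np.degrees(np.arctan2(d[1],d[0])),1))
print("sl top",P([(378,205)],150,78,.05,260),"base",P([(417,200)],150,78,0,260))
s1,m1,im1=pickle.load(open("w1.pkl","rb"))
k=lambda a:(np.array(a,float)+.5)*.64-.5
for n,q in [("t1 divider ends",[(234,101),(318,98)]),("t1 ledge near",[(250,247),(330,243)]),("t2 div",[(377,87),(461,82)]),("t2 ledge wall",[(381,180),(462,178)]),("t2 far?",[(385,232),(462,231)]),("ring",[(546,163)]),("t3 near",[(500,187),(583,192)]),("t3 wall",[(507,131),(590,134)]),("t3 far",[(518,30),(608,34)])]:
    print(n,np.round(ray(m1,k(q),.012)[:,:2],4).tolist())
for n,q in [("t1div",[(684,77),(770,71)]),("t1ledgewall",[(671,170),(750,167)]),("t1near",[(660,225),(741,225)])]:
    print(n,np.round(ray(m,k(q),.012)[:,:2],4).tolist())
```

```text
b1 [0.436  0.3225] len 0.0404 ang 140.2
b2 [0.4503 0.1441] len 0.0404 ang 168.7
b3 [0.4378 0.0548] len 0.0382 ang 131.3
b4 [ 0.4328 -0.054 ] len 0.0406 ang 179.5
sl top [[0.42653248 0.23380774 0.05      ]] base [[0.42488574 0.23576386 0.        ]]
t1 divider ends [[0.5156, -0.1293], [0.5179, -0.2039]]
t1 ledge near [[0.3845, -0.1295], [0.3883, -0.2081]]
t2 div [[0.5266, -0.2562], [0.5304, -0.3298]]
t2 ledge wall [[0.4477, -0.2587], [0.4493, -0.3344]]
t2 far? [[0.3989, -0.262], [0.3997, -0.3367]]
ring [[0.4625, -0.4115]]
t3 near [[0.4411, -0.3705], [0.4363, -0.4492]]
t3 wall [[0.4902, -0.3733], [0.4875, -0.4487]]
t3 far [[0.5702, -0.3764], [0.567, -0.4531]]
t1div [[0.5153, -0.1251], [0.5199, -0.1991]]
t1ledgewall [[0.4373, -0.129], [0.4398, -0.2019]]
t1near [[0.3863, -0.1283], [0.3861, -0.2067]]
```

Emit:
play_rows([
  {"wx":0,"wy":0,"wz":-10,"tx":0.5,"ty":3,"tz":0,"gripper":-0.3},
  {"wx":0,"wy":0,"wz":-20,"tx":1,"ty":6,"tz":0,"gripper":-0.3},
  {"wx":0,"wy":0,"wz":-30,"tx":1.5,"ty":9,"tz":0,"gripper":-0.3},
  {"wx":0,"wy":0,"wz":-40,"tx":2,"ty":12,"tz":0,"gripper":-0.3},
  {"wx":0,"wy":0,"wz":-50,"tx":2.5,"ty":15,"tz":0,"gripper":-0.3},
  {"wx":0,"wy":0,"wz":-60,"tx":3,"ty":18.3,"tz":0,"gripper":-0.3},
  {"wx":0,"wy":0,"wz":-70,"tx":3,"ty":18.3,"tz":0,"gripper":-0.3},
  {"wx":0,"wy":0,"wz":-80,"tx":3,"ty":18.3,"tz":0,"gripper":-0.3},
  {"wx":0,"wy":0,"wz":-90,"tx":3,"ty":18.3,"tz":0,"gripper":-0.3},
  {"wx":0,"wy":0,"wz":-100,"tx":3,"ty":18.3,"tz":0,"gripper":-0.3},
])

```text
time_s: 4.0
position: [0.3995, -0.0537, 0.2904]
tool_rot: [0.642, 0.767, -0.0, 0.0]
ft_force: [0.1, 0.1, -0.4]
width: 0.0554
gripper_force: 0.0
```

```bash
sed -i 's/+90)%180-90/+180)%360-180/; s/(mod 180)//' h.py; python3 -c "
from h import *
s=state();print(closing_yaw(s),s['width'],s['qpos'],go([.4328,-.054,.12],89.5,s))"
```

```text
10.183053453088739 0.05540386355556019 [-2.25145946e-01 -3.03294047e-01  1.60891888e+00 -1.76635797e-04
  1.83576477e+00 -4.02920017e-01] {'t': array([-0.61,  3.27, 17.04]), 'wz': np.float64(-79.3), 'tilt': array([0.01, 0.01, 0.  ])}
```

Emit:
play_rows([
  {"wx":0,"wy":0,"wz":-10,"tx":-0.1,"ty":0.5,"tz":2,"gripper":-0.3},
  {"wx":0,"wy":0,"wz":-20,"tx":-0.2,"ty":1,"tz":4,"gripper":-0.3},
  {"wx":0,"wy":0,"wz":-30,"tx":-0.3,"ty":1.5,"tz":6,"gripper":-0.3},
  {"wx":0,"wy":0,"wz":-40,"tx":-0.4,"ty":2,"tz":8,"gripper":-0.3},
  {"wx":0,"wy":0,"wz":-50,"tx":-0.5,"ty":2.5,"tz":10,"gripper":-0.3},
  {"wx":0,"wy":0,"wz":-60,"tx":-0.6,"ty":3.3,"tz":12,"gripper":-0.3},
  {"wx":0,"wy":0,"wz":-70,"tx":-0.6,"ty":3.3,"tz":14,"gripper":-0.3},
  {"wx":0,"wy":0,"wz":-79.3,"tx":-0.6,"ty":3.3,"tz":16,"gripper":-0.3},
  {"wx":0,"wy":0,"wz":-79.3,"tx":-0.6,"ty":3.3,"tz":17,"gripper":-0.3},
  {"wx":0,"wy":0,"wz":-79.3,"tx":-0.6,"ty":3.3,"tz":17,"gripper":-0.3},
])

```text
time_s: 5.25
position: [0.4329, -0.0534, 0.12]
tool_rot: [0.008, 1.0, 0.0, -0.0]
ft_force: [0.1, 0.3, -0.2]
width: 0.0552
gripper_force: 0.0
```

Run:
```python
from h import *
s=state();m=camera_model("wrist");im=get_image("wrist")
print(go([.4328,-.054,.022],89.5,s),proj(m,[[.4328,-.054,.056],[.4548,-.054,.056],[.4108,-.054,.056]]))
cv2.imwrite("pics/w5.png",im[:,:,::-1])
```

```text
{'t': array([ 0.  , -0.06,  9.8 ]), 'wz': np.float64(-0.5), 'tilt': array([ 0.01, -0.06, -0.  ])} [[253.6183058  205.30000595]
 [254.04300811 230.41581434]
 [253.16641681 178.57644615]]
```

View pics/w5.png

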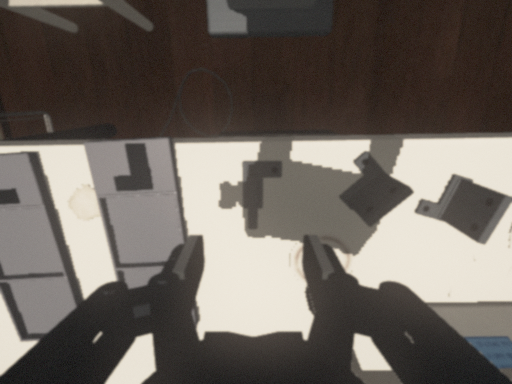

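The view is turned by half. The web runs (253,165)–(253,229), between the fingers and on the prediction. I'll descend and grip.

Emit:
play_rows([
  {"wx":0,"wy":0,"wz":0,"tx":0,"ty":0,"tz":3,"gripper":-0.3},
  {"wx":0,"wy":0,"wz":0,"tx":0,"ty":0,"tz":6,"gripper":-0.3},
  {"wx":0,"wy":0,"wz":0,"tx":0,"ty":0,"tz":8,"gripper":-0.3},
  {"wx":0,"wy":0,"wz":0,"tx":0,"ty":0,"tz":9.8,"gripper":-0.3},
  {"wx":0,"wy":0,"wz":0,"tx":0,"ty":0,"tz":9.8,"gripper":0.3},
  {"wx":0,"wy":0,"wz":0,"tx":0,"ty":0,"tz":9.8,"gripper":0.5},
  {"wx":0,"wy":0,"wz":0,"tx":0,"ty":0,"tz":9.8,"gripper":0.8},
  {"wx":0,"wy":0,"wz":0,"tx":0,"ty":0,"tz":9.8,"gripper":1},
  {"wx":0,"wy":0,"wz":0,"tx":0,"ty":0,"tz":9.8,"gripper":1},
  {"wx":0,"wy":0,"wz":0,"tx":0,"ty":0,"tz":9.8,"gripper":1},
], grip_force=50)

```text
time_s: 6.55
position: [0.4341, -0.0533, 0.0235]
tool_rot: [0.007, 1.0, -0.0, 0.001]
ft_force: [-1.5, -0.3, 6.9]
width: 0.0075
gripper_force: 49.4
```

Run:
```python
from h import *
s=state();p=s["position"].copy();p[2]=.13
print(s["width"],s["gripper_force"],p,go([.558,-.172,.13],92.3,s),s["qpos"])
```

```text
0.0075408250745090805 49.42716658115387 [ 0.43412198 -0.05329316  0.13      ] {'t': array([-12.56, -11.71, -10.61]), 'wz': np.float64(-3.0), 'tilt': array([-0.04,  0.12,  0.  ])} [-2.06472605e-01 -9.09962808e-03  1.89640995e+00 -2.34563519e-04
  1.25201718e+00 -1.76413582e+00]
```

Emit:
play_rows([
  {"wx":0,"wy":0,"wz":0,"tx":0,"ty":0,"tz":-3,"gripper":1},
  {"wx":0,"wy":0,"wz":0,"tx":0,"ty":0,"tz":-7,"gripper":1},
  {"wx":0,"wy":0,"wz":0,"tx":0,"ty":0,"tz":-10.6,"gripper":1},
  {"wx":0,"wy":0,"wz":-1,"tx":-3,"ty":-3,"tz":-10.6,"gripper":1},
  {"wx":0,"wy":0,"wz":-2,"tx":-6,"ty":-6,"tz":-10.6,"gripper":1},
  {"wx":0,"wy":0,"wz":-3,"tx":-9.5,"ty":-9,"tz":-10.6,"gripper":1},
  {"wx":0,"wy":0,"wz":-3,"tx":-12.6,"ty":-11.7,"tz":-10.6,"gripper":1},
  {"wx":0,"wy":0,"wz":-3,"tx":-12.6,"ty":-11.7,"tz":-10.6,"gripper":1},
  {"wx":0,"wy":0,"wz":-3,"tx":-12.6,"ty":-11.7,"tz":-10.6,"gripper":1},
  {"wx":0,"wy":0,"wz":-3,"tx":-12.6,"ty":-11.7,"tz":-10.6,"gripper":1},
])

```text
time_s: 7.8
position: [0.5574, -0.171, 0.1286]
tool_rot: [-0.02, 1.0, -0.0, 0.0]
ft_force: [-0.6, -0.4, 0.2]
width: 0.0075
gripper_force: 48.8
```

Run:
```python
from h import *
s=state();m=camera_model("wrist");im=get_image("wrist")
print(s["width"],s["ft_force"],go([.558,-.172,.0255],92.3,s),s["qpos"])
cv2.imwrite("pics/w6.png",im[:,:,::-1])
```

```text
0.007504434292414045 [-0.60252752 -0.43894958  0.18649414] {'t': array([-0.06, -0.1 , 10.31]), 'wz': np.float64(-0.0), 'tilt': array([-0.  ,  0.01,  0.  ])} [-3.61042890e-01  2.67839605e-01  1.36690599e+00  2.48910740e-06
  1.50663434e+00 -1.97185298e+00]
```

View pics/w6.png

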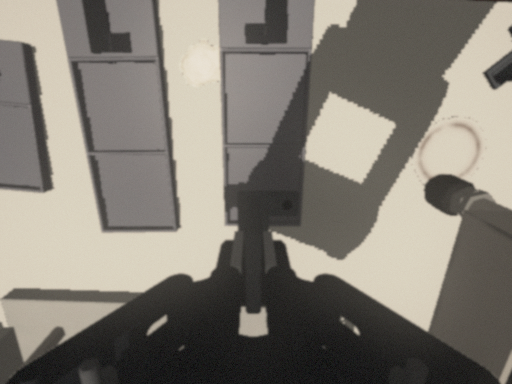

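The bracket hangs between the fingers above the far bay of the right-hand tray, with the divider at (222–307,146) and the far wall at row 225. I'll check the tray poses from this nearer view.

Run:
```python
from h import *
m=camera_model("wrist")
for n,q in [("R div",[(222,145.5),(307,148)]),("R wall",[(222,48),(312,50)]),("R far",[(228,225),(302,226)]),("L div",[(88,151.5),(166,152)]),("L wall",[(72,60),(159,59)]),("L far",[(103,231),(178,229)]),("S",[(0,0)])]:
    p=ray(m,q,.012)[:,:2]; print(n,np.round(p,4).tolist(),"mid",np.round(p.mean(0),4))
```

```text
R div [[0.5195, -0.2026], [0.5186, -0.1234]] mid [ 0.519 -0.163]
R wall [[0.4377, -0.2031], [0.4362, -0.1275]] mid [ 0.437  -0.1653]
R far [[0.6004, -0.196], [0.5984, -0.1204]] mid [ 0.5994 -0.1582]
L div [[0.5302, -0.3281], [0.5277, -0.255]] mid [ 0.5289 -0.2916]
L wall [[0.452, -0.3304], [0.4483, -0.2564]] mid [ 0.4501 -0.2934]
L far [[0.6125, -0.3246], [0.607, -0.2473]] mid [ 0.6098 -0.2859]
S [[0.4102, -0.3809]] mid [ 0.4102 -0.3809]
```

Emit:
play_rows([
  {"wx":0,"wy":0,"wz":0,"tx":0,"ty":0,"tz":3.5,"gripper":1},
  {"wx":0,"wy":0,"wz":0,"tx":0,"ty":0,"tz":7,"gripper":1},
  {"wx":0,"wy":0,"wz":0,"tx":0,"ty":0,"tz":9,"gripper":1},
  {"wx":0,"wy":0,"wz":0,"tx":0,"ty":0,"tz":10.1,"gripper":1},
  {"wx":0,"wy":0,"wz":0,"tx":0,"ty":0,"tz":10.4,"gripper":1},
  {"wx":0,"wy":0,"wz":0,"tx":0,"ty":0,"tz":10.4,"gripper":1},
  {"wx":0,"wy":0,"wz":0,"tx":0,"ty":0,"tz":10.4,"gripper":0.5},
  {"wx":0,"wy":0,"wz":0,"tx":0,"ty":0,"tz":10.4,"gripper":0},
  {"wx":0,"wy":0,"wz":0,"tx":0,"ty":0,"tz":10.4,"gripper":-0.2},
  {"wx":0,"wy":0,"wz":0,"tx":0,"ty":0,"tz":10.4,"gripper":-0.3},
])

```text
time_s: 9.1
position: [0.5578, -0.1717, 0.0243]
tool_rot: [-0.02, 1.0, -0.0, 0.0]
ft_force: [0.0, 0.6, 0.2]
width: 0.0554
gripper_force: 0.0
```

Run:
```python
from h import *
s=state()
print(s["width"],s["ft_force"],go([.4503,.144,.13],78.7,s),go([.45,-.06,.13],78.7,s))
```

```text
0.05537471728841844 [0.03624772 0.55508447 0.2499663 ] {'t': array([  9.49,  31.97, -10.58]), 'wz': np.float64(13.6), 'tilt': array([-0.01,  0.  , -0.  ])} {'t': array([ 10.33,  11.58, -10.57]), 'wz': np.float64(13.6), 'tilt': array([-0.01,  0.  , -0.  ])}
```

Emit:
play_rows([
  {"wx":0,"wy":0,"wz":0,"tx":0,"ty":0,"tz":-5,"gripper":-0.3},
  {"wx":0,"wy":0,"wz":0,"tx":0,"ty":0,"tz":-10.6,"gripper":-0.3},
  {"wx":0,"wy":0,"wz":3,"tx":5,"ty":3,"tz":-10.6,"gripper":-0.3},
  {"wx":0,"wy":0,"wz":6,"tx":10,"ty":7,"tz":-10.6,"gripper":-0.3},
  {"wx":0,"wy":0,"wz":9,"tx":10.3,"ty":13,"tz":-10.6,"gripper":-0.3},
  {"wx":0,"wy":0,"wz":12,"tx":10.1,"ty":19,"tz":-10.6,"gripper":-0.3},
  {"wx":0,"wy":0,"wz":13.6,"tx":9.8,"ty":25,"tz":-10.6,"gripper":-0.3},
  {"wx":0,"wy":0,"wz":13.6,"tx":9.5,"ty":31,"tz":-10.6,"gripper":-0.3},
  {"wx":0,"wy":0,"wz":13.6,"tx":9.5,"ty":32,"tz":-10.6,"gripper":-0.3},
  {"wx":0,"wy":0,"wz":13.6,"tx":9.5,"ty":32,"tz":-10.6,"gripper":-0.3},
])

```text
time_s: 10.35
position: [0.4501, 0.1444, 0.1302]
tool_rot: [0.098, 0.995, -0.0, -0.0]
ft_force: [-0.5, -0.2, 0.5]
width: 0.0555
gripper_force: 0.0
```

```bash
cat > look.py <<'E'
from h import *
import sys
n,x,y,web,z=sys.argv[1],*map(float,sys.argv[2:6])
s=state();m=camera_model("wrist");im=get_image("wrist")[:,:,::-1].copy()
d=np.array([np.cos(np.radians(web)),np.sin(np.radians(web)),0])*.022
c=np.array([x,y,.056]);q=proj(m,[c-d,c+d])
print(s["width"],s["position"],go([x,y,z],web-90,s),"web ends predicted",np.round(q,1).tolist())
cv2.imwrite(f"pics/{n}.png",im)
E
python3 look.py w7 .4503 .144 168.7 .022
```

```text
0.05547038145389292 [0.45011813 0.14444133 0.13017489] {'t': array([-0.03, -0.03, 10.82]), 'wz': np.float64(0.0), 'tilt': array([-0.03, -0.  ,  0.  ])} web ends predicted [[253.8, 225.2], [253.9, 175.3]]
```

View pics/w7.png

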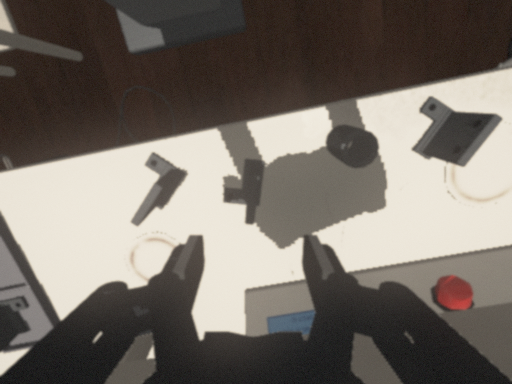

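b2's web runs (249,222)–(256,162), central and about 6° off. I'll turn 5°, descend and grip.

Emit:
play_rows([
  {"wx":0,"wy":0,"wz":5,"tx":0.1,"ty":0,"tz":3,"gripper":-0.3},
  {"wx":0,"wy":0,"wz":5,"tx":0.1,"ty":0,"tz":6,"gripper":-0.3},
  {"wx":0,"wy":0,"wz":5,"tx":0.1,"ty":0,"tz":9,"gripper":-0.3},
  {"wx":0,"wy":0,"wz":5,"tx":0.1,"ty":0,"tz":10.8,"gripper":-0.3},
  {"wx":0,"wy":0,"wz":5,"tx":0.1,"ty":0,"tz":10.8,"gripper":0.3},
  {"wx":0,"wy":0,"wz":5,"tx":0.1,"ty":0,"tz":10.8,"gripper":0.5},
  {"wx":0,"wy":0,"wz":5,"tx":0.1,"ty":0,"tz":10.8,"gripper":0.8},
  {"wx":0,"wy":0,"wz":5,"tx":0.1,"ty":0,"tz":10.8,"gripper":1},
  {"wx":0,"wy":0,"wz":5,"tx":0.1,"ty":0,"tz":10.8,"gripper":1},
  {"wx":0,"wy":0,"wz":5,"tx":0.1,"ty":0,"tz":10.8,"gripper":1},
])

```text
time_s: 11.65
position: [0.4501, 0.1445, 0.0234]
tool_rot: [0.142, 0.99, 0.0, 0.001]
ft_force: [0.2, -0.6, 6.1]
width: 0.0069
gripper_force: 49.8
```

Run:
```python
from h import *
s=state()
print(s["width"],s["gripper_force"],s["position"],go([.478,-.156,.13],92.3,s),go([.44,.0,.13],92.3,s))
```

```text
0.006883022815562753 49.847491979599 [0.45010147 0.14451504 0.02344792] {'t': array([-11.15, -28.05, -10.65]), 'wz': np.float64(-18.6), 'tilt': array([0.03, 0.12, 0.  ])} {'t': array([ -3.12, -14.15, -10.66]), 'wz': np.float64(-18.6), 'tilt': array([0.03, 0.12, 0.  ])}
```

Emit:
play_rows([
  {"wx":0,"wy":0,"wz":0,"tx":0,"ty":0,"tz":-5,"gripper":1},
  {"wx":0,"wy":0,"wz":0,"tx":0,"ty":0,"tz":-10.7,"gripper":1},
  {"wx":0,"wy":0,"wz":-3,"tx":-1,"ty":-5,"tz":-10.7,"gripper":1},
  {"wx":0,"wy":0,"wz":-6,"tx":-2,"ty":-10,"tz":-10.7,"gripper":1},
  {"wx":0,"wy":0,"wz":-10,"tx":-3.5,"ty":-15,"tz":-10.7,"gripper":1},
  {"wx":0,"wy":0,"wz":-14,"tx":-6,"ty":-20,"tz":-10.7,"gripper":1},
  {"wx":0,"wy":0,"wz":-18.6,"tx":-9,"ty":-25,"tz":-10.7,"gripper":1},
  {"wx":0,"wy":0,"wz":-18.6,"tx":-11.2,"ty":-28.1,"tz":-10.7,"gripper":1},
  {"wx":0,"wy":0,"wz":-18.6,"tx":-11.2,"ty":-28.1,"tz":-10.7,"gripper":1},
  {"wx":0,"wy":0,"wz":-18.6,"tx":-11.2,"ty":-28.1,"tz":-10.7,"gripper":1},
])

```text
time_s: 12.9
position: [0.4773, -0.156, 0.1289]
tool_rot: [-0.02, 1.0, 0.0, -0.0]
ft_force: [-0.1, -0.5, -0.9]
width: 0.0074
gripper_force: 49.1
```

```bash
python3 look.py w8 .478 -.156 182.3 .0255
```

```text
0.007359812670277661 [ 0.47734378 -0.15600604  0.12891683] {'t': array([-7.000e-02, -1.000e-02,  1.034e+01]), 'wz': np.float64(-0.0), 'tilt': array([ 0.04, -0.05, -0.  ])} web ends predicted [[254.2, 226.6], [254.3, 176.6]]
```

View pics/w8.png

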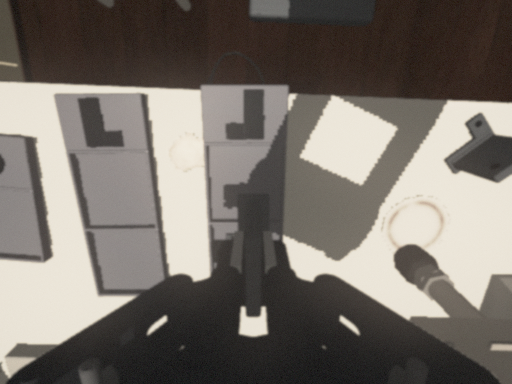

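b2 hangs over the near bay (columns 207–285) with its toe to the left (220,195). I'll lower it.

Emit:
play_rows([
  {"wx":0,"wy":0,"wz":0,"tx":0,"ty":0,"tz":3.5,"gripper":1},
  {"wx":0,"wy":0,"wz":0,"tx":0,"ty":0,"tz":7,"gripper":1},
  {"wx":0,"wy":0,"wz":0,"tx":0,"ty":0,"tz":9,"gripper":1},
  {"wx":0,"wy":0,"wz":0,"tx":0,"ty":0,"tz":10.1,"gripper":1},
  {"wx":0,"wy":0,"wz":0,"tx":0,"ty":0,"tz":10.4,"gripper":1},
  {"wx":0,"wy":0,"wz":0,"tx":0,"ty":0,"tz":10.4,"gripper":1},
  {"wx":0,"wy":0,"wz":0,"tx":0,"ty":0,"tz":10.4,"gripper":0.5},
  {"wx":0,"wy":0,"wz":0,"tx":0,"ty":0,"tz":10.4,"gripper":0},
  {"wx":0,"wy":0,"wz":0,"tx":0,"ty":0,"tz":10.4,"gripper":-0.2},
  {"wx":0,"wy":0,"wz":0,"tx":0,"ty":0,"tz":10.4,"gripper":-0.3},
])

```text
time_s: 14.2
position: [0.4777, -0.1567, 0.0253]
tool_rot: [-0.02, 1.0, -0.0, 0.0]
ft_force: [-0.3, 0.4, -0.9]
width: 0.0555
gripper_force: 0.0
```

Run:
```python
from h import *
s=state()
print(s["width"],s["ft_force"],s["position"],go([.4378,.0548,.13],41.3,s))
```

```text
0.05554069921129455 [-0.28803738  0.41600285 -0.85641741] [ 0.47765766 -0.1566645   0.02528176] {'t': array([  3.15,  21.29, -10.47]), 'wz': np.float64(51.0), 'tilt': array([-0.01,  0.  ,  0.  ])}
```

Emit:
play_rows([
  {"wx":0,"wy":0,"wz":0,"tx":0,"ty":0,"tz":-5,"gripper":-0.3},
  {"wx":0,"wy":0,"wz":5,"tx":0,"ty":0,"tz":-10.5,"gripper":-0.3},
  {"wx":0,"wy":0,"wz":13,"tx":1,"ty":5,"tz":-10.5,"gripper":-0.3},
  {"wx":0,"wy":0,"wz":21,"tx":2,"ty":10,"tz":-10.5,"gripper":-0.3},
  {"wx":0,"wy":0,"wz":29,"tx":3,"ty":15,"tz":-10.5,"gripper":-0.3},
  {"wx":0,"wy":0,"wz":37,"tx":3.2,"ty":20,"tz":-10.5,"gripper":-0.3},
  {"wx":0,"wy":0,"wz":45,"tx":3.2,"ty":21.3,"tz":-10.5,"gripper":-0.3},
  {"wx":0,"wy":0,"wz":51,"tx":3.2,"ty":21.3,"tz":-10.5,"gripper":-0.3},
  {"wx":0,"wy":0,"wz":51,"tx":3.2,"ty":21.3,"tz":-10.5,"gripper":-0.3},
  {"wx":0,"wy":0,"wz":51,"tx":3.2,"ty":21.3,"tz":-10.5,"gripper":-0.3},
])

```text
time_s: 15.45
position: [0.4373, 0.0547, 0.1302]
tool_rot: [0.412, 0.911, -0.0, 0.0]
ft_force: [-0.3, -0.1, -0.3]
width: 0.0554
gripper_force: 0.0
```

```bash
python3 look.py w9 .4378 .0548 131.3 .022
```

```text
0.05542734367820089 [0.43730075 0.05473778 0.13024585] {'t': array([-0.03,  0.04, 10.82]), 'wz': np.float64(0.0), 'tilt': array([-0.01,  0.01,  0.  ])} web ends predicted [[254.1, 224.5], [254.2, 174.6]]
```

View pics/w9.png

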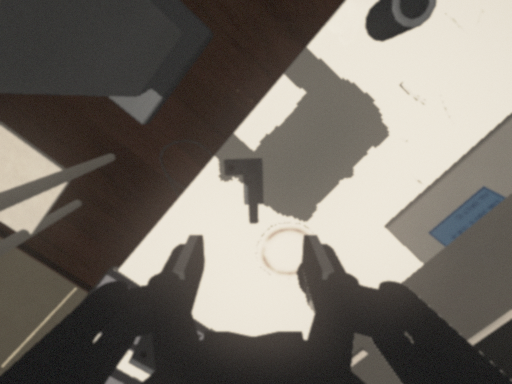

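b3's web lies at column 254, rows 160–222, right on the prediction.

Emit:
play_rows([
  {"wx":0,"wy":0,"wz":2,"tx":0,"ty":0,"tz":3,"gripper":-0.3},
  {"wx":0,"wy":0,"wz":2,"tx":0.1,"ty":0,"tz":6,"gripper":-0.3},
  {"wx":0,"wy":0,"wz":2,"tx":0.1,"ty":0,"tz":9,"gripper":-0.3},
  {"wx":0,"wy":0,"wz":2,"tx":0.1,"ty":0,"tz":10.8,"gripper":-0.3},
  {"wx":0,"wy":0,"wz":2,"tx":0.1,"ty":0,"tz":10.8,"gripper":0.3},
  {"wx":0,"wy":0,"wz":2,"tx":0.1,"ty":0,"tz":10.8,"gripper":0.5},
  {"wx":0,"wy":0,"wz":2,"tx":0.1,"ty":0,"tz":10.8,"gripper":0.8},
  {"wx":0,"wy":0,"wz":2,"tx":0.1,"ty":0,"tz":10.8,"gripper":1},
  {"wx":0,"wy":0,"wz":2,"tx":0.1,"ty":0,"tz":10.8,"gripper":1},
  {"wx":0,"wy":0,"wz":2,"tx":0.1,"ty":0,"tz":10.8,"gripper":1},
])

```text
time_s: 16.75
position: [0.4375, 0.0557, 0.0234]
tool_rot: [0.428, 0.904, 0.0, 0.001]
ft_force: [-0.8, -1.2, 6.5]
width: 0.0076
gripper_force: 50.5
```

Run:
```python
from h import *
s=state()
print(s["width"],s["gripper_force"],s["position"],go([.569,-.281,.13],92.8,s),go([.44,-.2,.13],92.8,s))
```

```text
0.007584005087938363 50.475783348083496 [0.43750583 0.05566739 0.02344063] {'t': array([-34.4 , -11.11, -10.62]), 'wz': np.float64(-53.5), 'tilt': array([0.1 , 0.09, 0.  ])} {'t': array([-19.97, -15.97, -10.65]), 'wz': np.float64(-53.5), 'tilt': array([0.1 , 0.09, 0.  ])}
```

Emit:
play_rows([
  {"wx":0,"wy":0,"wz":0,"tx":0,"ty":0,"tz":-5,"gripper":1},
  {"wx":0,"wy":0,"wz":-5,"tx":0,"ty":0,"tz":-10.7,"gripper":1},
  {"wx":0,"wy":0,"wz":-13,"tx":-4,"ty":-3.2,"tz":-10.7,"gripper":1},
  {"wx":0,"wy":0,"wz":-21,"tx":-8,"ty":-6.4,"tz":-10.7,"gripper":1},
  {"wx":0,"wy":0,"wz":-29,"tx":-12,"ty":-9.6,"tz":-10.7,"gripper":1},
  {"wx":0,"wy":0,"wz":-37,"tx":-16,"ty":-12.8,"tz":-10.7,"gripper":1},
  {"wx":0,"wy":0,"wz":-45,"tx":-20,"ty":-15,"tz":-10.7,"gripper":1},
  {"wx":0,"wy":0,"wz":-50,"tx":-25,"ty":-14,"tz":-10.7,"gripper":1},
  {"wx":0,"wy":0,"wz":-53.5,"tx":-30,"ty":-12.5,"tz":-10.7,"gripper":1},
  {"wx":0,"wy":0,"wz":-53.5,"tx":-34.4,"ty":-11.1,"tz":-10.7,"gripper":1},
])

```text
time_s: 18.0
position: [0.5695, -0.282, 0.1289]
tool_rot: [-0.024, 1.0, 0.0, -0.0]
ft_force: [-0.4, -0.6, -0.8]
width: 0.0077
gripper_force: 49.5
```

```bash
python3 look.py w10 .569 -.281 182.8 .0255
```

```text
0.007690645439336957 [ 0.56945857 -0.28199976  0.12887669] {'t': array([ 0.04,  0.1 , 10.34]), 'wz': np.float64(-0.0), 'tilt': array([ 0.01, -0.01,  0.  ])} web ends predicted [[255.5, 225.5], [255.6, 175.4]]
```

View pics/w10.png

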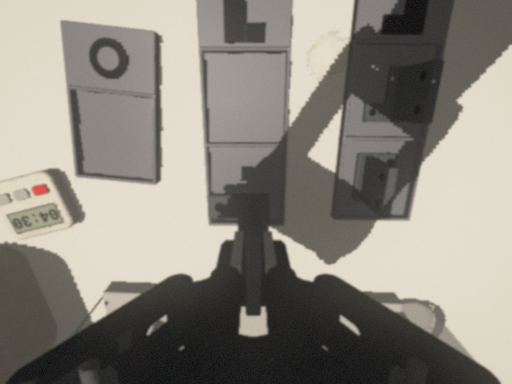

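b3 is above the left tray's far bay (columns 208–287, rows 143–223). Both right-hand brackets sit in their bays, around (405,90) and (377,183). The ring tray's bay runs (72,90)–(158,183). I'll lower b3.

Emit:
play_rows([
  {"wx":0,"wy":0,"wz":0,"tx":0,"ty":0.1,"tz":3.5,"gripper":1},
  {"wx":0,"wy":0,"wz":0,"tx":0,"ty":0.1,"tz":7,"gripper":1},
  {"wx":0,"wy":0,"wz":0,"tx":0,"ty":0.1,"tz":9,"gripper":1},
  {"wx":0,"wy":0,"wz":0,"tx":0,"ty":0.1,"tz":10.1,"gripper":1},
  {"wx":0,"wy":0,"wz":0,"tx":0,"ty":0.1,"tz":10.4,"gripper":1},
  {"wx":0,"wy":0,"wz":0,"tx":0,"ty":0.1,"tz":10.4,"gripper":1},
  {"wx":0,"wy":0,"wz":0,"tx":0,"ty":0.1,"tz":10.4,"gripper":0.5},
  {"wx":0,"wy":0,"wz":0,"tx":0,"ty":0.1,"tz":10.4,"gripper":0},
  {"wx":0,"wy":0,"wz":0,"tx":0,"ty":0.1,"tz":10.4,"gripper":-0.2},
  {"wx":0,"wy":0,"wz":0,"tx":0,"ty":0.1,"tz":10.4,"gripper":-0.3},
])

```text
time_s: 19.3
position: [0.5683, -0.2799, 0.0254]
tool_rot: [-0.024, 1.0, -0.0, 0.0]
ft_force: [0.5, 0.0, -0.1]
width: 0.0559
gripper_force: 0.0
```

Run:
```python
from h import *
s=state();R=Ro.from_quat(s["tool_rot"])
# sleeve tray corners as seen from the previous pose (0.5695,-0.282,0.1289): shift the camera accordingly
m=camera_model("wrist");p0=np.array([.5695,-.282,.1289]);m["t"]=m["t"]-m["R"]@(p0-s["position"])
p=ray(m,[(72,90),(155,96),(76,178),(158,183)],.012);print(np.round(p[:,:2],4).tolist(),p.mean(0))
print(s["width"],s["ft_force"],s["position"],go([.44,.0,.13],50,s),go([.436,.3225,.13],50,s))
```

```text
[[0.4895, -0.446], [0.491, -0.3735], [0.57, -0.4545], [0.5712, -0.3755]] [ 0.53041997 -0.41238865  0.012     ]
0.05589304469823619 [ 0.50741623  0.03339614 -0.13479613] [ 0.56834857 -0.27991254  0.02535433] {'t': array([ 11.47,  28.58, -10.47]), 'wz': np.float64(42.8), 'tilt': array([-0.01,  0.  , -0.  ])} {'t': array([ 10.32,  60.81, -10.47]), 'wz': np.float64(42.8), 'tilt': array([-0.01,  0.  , -0.  ])}
```

Emit:
play_rows([
  {"wx":0,"wy":0,"wz":0,"tx":0,"ty":0,"tz":-5,"gripper":-0.3},
  {"wx":0,"wy":0,"wz":5,"tx":0,"ty":0,"tz":-10.5,"gripper":-0.3},
  {"wx":0,"wy":0,"wz":10,"tx":4,"ty":3,"tz":-10.5,"gripper":-0.3},
  {"wx":0,"wy":0,"wz":15,"tx":8,"ty":7,"tz":-10.5,"gripper":-0.3},
  {"wx":0,"wy":0,"wz":20,"tx":12,"ty":11,"tz":-10.5,"gripper":-0.3},
  {"wx":0,"wy":0,"wz":25,"tx":12.5,"ty":17,"tz":-10.5,"gripper":-0.3},
  {"wx":0,"wy":0,"wz":30,"tx":12.5,"ty":23,"tz":-10.5,"gripper":-0.3},
  {"wx":0,"wy":0,"wz":35,"tx":12.5,"ty":29,"tz":-10.5,"gripper":-0.3},
  {"wx":0,"wy":0,"wz":40,"tx":12.5,"ty":35,"tz":-10.5,"gripper":-0.3},
  {"wx":0,"wy":0,"wz":42.8,"tx":12,"ty":40,"tz":-10.5,"gripper":-0.3},
])

```text
time_s: 20.55
position: [0.4288, 0.116, 0.1307]
tool_rot: [0.343, 0.939, 0.0, 0.0]
ft_force: [0.7, -0.0, -0.3]
width: 0.0552
gripper_force: 0.0
```

```bash
python3 -c "
from h import *
s=state();print(s['position'],s['qpos'],go([.436,.3225,.13],50.2,s))"
```

```text
[0.42877456 0.11597228 0.13066784] [ 1.81025716e-01 -1.24315647e-01  1.77510346e+00 -6.70980863e-05
  1.48972592e+00 -6.89655979e-01] {'t': array([12.75, 16.26,  0.07]), 'wz': np.float64(-0.3), 'tilt': array([ 0.05,  0.04, -0.  ])}
```

Emit:
play_rows([
  {"wx":0,"wy":0,"wz":0,"tx":3.2,"ty":4,"tz":0,"gripper":-0.3},
  {"wx":0,"wy":0,"wz":0,"tx":6.4,"ty":8,"tz":0,"gripper":-0.3},
  {"wx":0,"wy":0,"wz":0,"tx":9.6,"ty":12,"tz":0,"gripper":-0.3},
  {"wx":0,"wy":0,"wz":0,"tx":12.8,"ty":16.3,"tz":0,"gripper":-0.3},
  {"wx":0,"wy":0,"wz":0,"tx":12.8,"ty":16.3,"tz":0,"gripper":-0.3},
  {"wx":0,"wy":0,"wz":0,"tx":12.8,"ty":16.3,"tz":0,"gripper":-0.3},
  {"wx":0,"wy":0,"wz":0,"tx":12.8,"ty":16.3,"tz":0,"gripper":-0.3},
  {"wx":0,"wy":0,"wz":0,"tx":12.8,"ty":16.3,"tz":0,"gripper":-0.3},
  {"wx":0,"wy":0,"wz":0,"tx":12.8,"ty":16.3,"tz":0,"gripper":-0.3},
  {"wx":0,"wy":0,"wz":0,"tx":12.8,"ty":16.3,"tz":0,"gripper":-0.3},
])

```text
time_s: 21.8
position: [0.4362, 0.3208, 0.1304]
tool_rot: [0.343, 0.94, 0.0, 0.0]
ft_force: [-0.3, 0.1, -0.0]
width: 0.0556
gripper_force: 0.0
```

```bash
python3 look.py w11 .436 .3225 140.2 .022
```

```text
0.05563660836972712 [0.43615298 0.32077956 0.13035901] {'t': array([ 0.12,  0.12, 10.84]), 'wz': np.float64(-0.3), 'tilt': array([ 0.01,  0.01, -0.  ])} web ends predicted [[255.3, 222.9], [255.3, 172.8]]
```

View pics/w11.png

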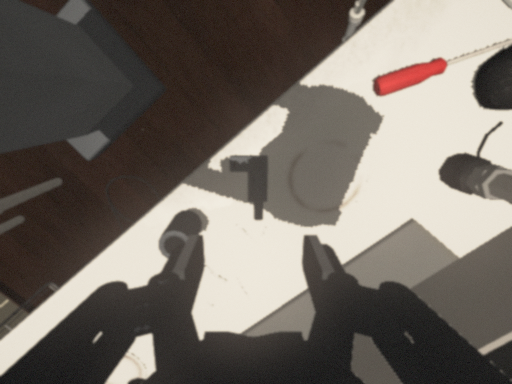

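b1's web lies at column 258, rows 157–219, about 2–3 px right of the prediction. The sleeve at (183,232) is clear of the left finger. I'll shift a little, descend and grip.

Emit:
play_rows([
  {"wx":0,"wy":0,"wz":0,"tx":0.1,"ty":0.3,"tz":3,"gripper":-0.3},
  {"wx":0,"wy":0,"wz":0,"tx":0.1,"ty":0.3,"tz":6,"gripper":-0.3},
  {"wx":0,"wy":0,"wz":0,"tx":0.1,"ty":0.3,"tz":9,"gripper":-0.3},
  {"wx":0,"wy":0,"wz":0,"tx":0.1,"ty":0.3,"tz":10.8,"gripper":-0.3},
  {"wx":0,"wy":0,"wz":0,"tx":0.1,"ty":0.3,"tz":10.8,"gripper":0.3},
  {"wx":0,"wy":0,"wz":0,"tx":0.1,"ty":0.3,"tz":10.8,"gripper":0.5},
  {"wx":0,"wy":0,"wz":0,"tx":0.1,"ty":0.3,"tz":10.8,"gripper":0.8},
  {"wx":0,"wy":0,"wz":0,"tx":0.1,"ty":0.3,"tz":10.8,"gripper":1},
  {"wx":0,"wy":0,"wz":0,"tx":0.1,"ty":0.3,"tz":10.8,"gripper":1},
  {"wx":0,"wy":0,"wz":0,"tx":0.1,"ty":0.3,"tz":10.8,"gripper":1},
])

```text
time_s: 23.1
position: [0.438, 0.3245, 0.0237]
tool_rot: [0.342, 0.94, 0.001, 0.001]
ft_force: [-0.5, -0.8, 6.3]
width: 0.0073
gripper_force: 49.9
```

Run:
```python
from h import *
s=state()
print(s["width"],s["gripper_force"],s["position"],go([.43,.0,.13],92.8,s))
```

```text
0.007343210689531357 49.92107570171356 [0.43803782 0.32448793 0.02370353] {'t': array([-20.27, -25.33, -10.68]), 'wz': np.float64(-42.8), 'tilt': array([ 0.14,  0.05, -0.  ])}
```

Emit:
play_rows([
  {"wx":0,"wy":0,"wz":0,"tx":0,"ty":0,"tz":-5,"gripper":1},
  {"wx":0,"wy":0,"wz":0,"tx":0,"ty":0,"tz":-10.7,"gripper":1},
  {"wx":0,"wy":0,"wz":-6,"tx":-3.2,"ty":-4,"tz":-10.7,"gripper":1},
  {"wx":0,"wy":0,"wz":-12,"tx":-6.4,"ty":-8,"tz":-10.7,"gripper":1},
  {"wx":0,"wy":0,"wz":-18,"tx":-9.6,"ty":-12,"tz":-10.7,"gripper":1},
  {"wx":0,"wy":0,"wz":-24,"tx":-12.8,"ty":-16,"tz":-10.7,"gripper":1},
  {"wx":0,"wy":0,"wz":-30,"tx":-16,"ty":-20,"tz":-10.7,"gripper":1},
  {"wx":0,"wy":0,"wz":-36,"tx":-19,"ty":-24,"tz":-10.7,"gripper":1},
  {"wx":0,"wy":0,"wz":-42.8,"tx":-20.3,"ty":-25.3,"tz":-10.7,"gripper":1},
  {"wx":0,"wy":0,"wz":-42.8,"tx":-20.3,"ty":-25.3,"tz":-10.7,"gripper":1},
])

```text
time_s: 24.35
position: [0.4297, -0.0013, 0.1292]
tool_rot: [-0.022, 1.0, -0.0, -0.0]
ft_force: [-0.8, -0.0, -0.8]
width: 0.0073
gripper_force: 49.1
```

Run:
```python
from h import *
s=state()
print(s["width"],s["position"],go([.488,-.285,.13],92.8,s))
```

```text
0.007264089163538826 [ 0.42972284 -0.00128788  0.12920417] {'t': array([ -4.55, -28.6 ,  -0.08]), 'wz': np.float64(-0.2), 'tilt': array([-0.  , -0.01,  0.  ])}
```

Emit:
play_rows([
  {"wx":0,"wy":0,"wz":0,"tx":-0.8,"ty":-5,"tz":0,"gripper":1},
  {"wx":0,"wy":0,"wz":0,"tx":-1.6,"ty":-10,"tz":0,"gripper":1},
  {"wx":0,"wy":0,"wz":0,"tx":-2.4,"ty":-15,"tz":0,"gripper":1},
  {"wx":0,"wy":0,"wz":0,"tx":-3.2,"ty":-20,"tz":0,"gripper":1},
  {"wx":0,"wy":0,"wz":0,"tx":-4,"ty":-25,"tz":0,"gripper":1},
  {"wx":0,"wy":0,"wz":0,"tx":-4.5,"ty":-28.6,"tz":0,"gripper":1},
  {"wx":0,"wy":0,"wz":0,"tx":-4.5,"ty":-28.6,"tz":0,"gripper":1},
  {"wx":0,"wy":0,"wz":0,"tx":-4.5,"ty":-28.6,"tz":0,"gripper":1},
  {"wx":0,"wy":0,"wz":0,"tx":-4.5,"ty":-28.6,"tz":0,"gripper":1},
  {"wx":0,"wy":0,"wz":0,"tx":-4.5,"ty":-28.6,"tz":0,"gripper":1},
])

```text
time_s: 25.6
position: [0.4888, -0.283, 0.1295]
tool_rot: [-0.025, 1.0, -0.0, 0.0]
ft_force: [-0.1, 0.7, -1.3]
width: 0.0072
gripper_force: 49.3
```

Run:
```python
from h import *
s=state()
print(s["width"],s["position"],go([.488,-.285,.0255],92.8,s))
```

```text
0.007163839611163167 [ 0.4887991  -0.28297547  0.12954061] {'t': array([ 0.09, -0.2 , 10.4 ]), 'wz': np.float64(0.0), 'tilt': array([-0.01,  0.01, -0.  ])}
```

Emit:
play_rows([
  {"wx":0,"wy":0,"wz":0,"tx":0.1,"ty":-0.1,"tz":3.5,"gripper":1},
  {"wx":0,"wy":0,"wz":0,"tx":0.1,"ty":-0.1,"tz":7,"gripper":1},
  {"wx":0,"wy":0,"wz":0,"tx":0.1,"ty":-0.1,"tz":9,"gripper":1},
  {"wx":0,"wy":0,"wz":0,"tx":0.1,"ty":-0.1,"tz":10.1,"gripper":1},
  {"wx":0,"wy":0,"wz":0,"tx":0.1,"ty":-0.1,"tz":10.4,"gripper":1},
  {"wx":0,"wy":0,"wz":0,"tx":0.1,"ty":-0.1,"tz":10.4,"gripper":1},
  {"wx":0,"wy":0,"wz":0,"tx":0.1,"ty":-0.1,"tz":10.4,"gripper":0.5},
  {"wx":0,"wy":0,"wz":0,"tx":0.1,"ty":-0.1,"tz":10.4,"gripper":0},
  {"wx":0,"wy":0,"wz":0,"tx":0.1,"ty":-0.1,"tz":10.4,"gripper":-0.2},
  {"wx":0,"wy":0,"wz":0,"tx":0.1,"ty":-0.1,"tz":10.4,"gripper":-0.3},
])

```text
time_s: 26.85
position: [0.4877, -0.2849, 0.0252]
tool_rot: [-0.024, 1.0, -0.0, -0.0]
ft_force: [0.8, -0.2, 0.4]
width: 0.055
gripper_force: 0.0
```

Run:
```python
from h import *
s=state()
print(s["width"],s["position"],go([.42,.1,.13],20,s))
```

```text
0.055032818837776436 [ 0.48765427 -0.28489909  0.02524587] {'t': array([  4.91,  38.77, -10.48]), 'wz': np.float64(72.8), 'tilt': array([-0., -0.,  0.])}
```

Emit:
play_rows([
  {"wx":0,"wy":0,"wz":0,"tx":0,"ty":0,"tz":-5,"gripper":-0.3},
  {"wx":0,"wy":0,"wz":5,"tx":0,"ty":0,"tz":-10.5,"gripper":-0.3},
  {"wx":0,"wy":0,"wz":13,"tx":1,"ty":5,"tz":-10.5,"gripper":-0.5},
  {"wx":0,"wy":0,"wz":21,"tx":2,"ty":10,"tz":-10.5,"gripper":-0.5},
  {"wx":0,"wy":0,"wz":29,"tx":3,"ty":15,"tz":-10.5,"gripper":-0.5},
  {"wx":0,"wy":0,"wz":37,"tx":4,"ty":20,"tz":-10.5,"gripper":-0.5},
  {"wx":0,"wy":0,"wz":45,"tx":4.5,"ty":25,"tz":-10.5,"gripper":-0.5},
  {"wx":0,"wy":0,"wz":53,"tx":4.9,"ty":30,"tz":-10.5,"gripper":-0.5},
  {"wx":0,"wy":0,"wz":61,"tx":4.9,"ty":35,"tz":-10.5,"gripper":-0.5},
  {"wx":0,"wy":0,"wz":69,"tx":4.9,"ty":38.8,"tz":-10.5,"gripper":-0.5},
])

```text
time_s: 28.1
position: [0.4197, 0.1021, 0.1305]
tool_rot: [0.548, 0.837, 0.0, 0.0]
ft_force: [0.5, -1.3, -0.1]
width: 0.0638
gripper_force: 0.0
```

Run:
```python
from h import *
s=state();m=camera_model("wrist");im=get_image("wrist")
print(s["width"],s["position"],go([.4255,.2345,.13],5,s))
cv2.imwrite("pics/w12.png",im[:,:,::-1])
```

```text
0.06377817400509267 [0.41967066 0.1021217  0.13049332] {'t': array([11.9 ,  5.82,  0.05]), 'wz': np.float64(18.6), 'tilt': array([ 0.04,  0.01, -0.  ])}
```

Emit:
play_rows([
  {"wx":0,"wy":0,"wz":5,"tx":4,"ty":2,"tz":0,"gripper":-0.5},
  {"wx":0,"wy":0,"wz":10,"tx":8,"ty":4,"tz":0,"gripper":-0.5},
  {"wx":0,"wy":0,"wz":15,"tx":11.9,"ty":5.8,"tz":0,"gripper":-0.5},
  {"wx":0,"wy":0,"wz":18.6,"tx":11.9,"ty":5.8,"tz":0,"gripper":-0.5},
  {"wx":0,"wy":0,"wz":18.6,"tx":11.9,"ty":5.8,"tz":0,"gripper":-0.5},
  {"wx":0,"wy":0,"wz":18.6,"tx":11.9,"ty":5.8,"tz":0,"gripper":-0.5},
  {"wx":0,"wy":0,"wz":18.6,"tx":11.9,"ty":5.8,"tz":0,"gripper":-0.5},
  {"wx":0,"wy":0,"wz":18.6,"tx":11.9,"ty":5.8,"tz":0,"gripper":-0.5},
  {"wx":0,"wy":0,"wz":18.6,"tx":11.9,"ty":5.8,"tz":0,"gripper":-0.5},
  {"wx":0,"wy":0,"wz":18.6,"tx":11.9,"ty":5.8,"tz":0,"gripper":-0.5},
])

```text
time_s: 29.4
position: [0.4252, 0.2325, 0.1303]
tool_rot: [0.675, 0.738, 0.0, 0.0]
ft_force: [0.0, 0.7, 0.1]
width: 0.0635
gripper_force: 0.0
```

Run:
```python
from h import *
s=state();m=camera_model("wrist");im=get_image("wrist")
g=cv2.cvtColor(im,cv2.COLOR_RGB2GRAY)
q=proj(m,[.4255,.2345,.05])[0];b=proj(m,[.4255,.2345,0])[0]
x,y=int(q[0]),int(q[1]);print("pred top",q,"base",b)
c=g[y-50:y+50,x-50:x+50]
k=(c<75).astype(np.uint8);cs,_=cv2.findContours(k,cv2.RETR_EXTERNAL,cv2.CHAIN_APPROX_NONE)
for o in cs:
    if cv2.contourArea(o)>150: print(cv2.boundingRect(o)+np.array([x-50,y-50,0,0]),cv2.contourArea(o))
print(s["width"],s["position"],go([.4255,.2345,.02],5,s))
print((c[::6,::6]))
```

```text
pred top [253.35779334 195.09260533] base [253.2742784  178.97526991]
[237 164  34  43] 981.0
[203 145  18 100] 1347.5
0.06354997757041642 [0.42520224 0.23252186 0.13029165] {'t': array([ 0.19,  0.05, 11.03]), 'wz': np.float64(0.2), 'tilt': array([0.01, 0.  , 0.  ])}
[[ 47  48  51  92 103 106 106 106 107 106 110 106 108 107 105 109 107]
 [ 46  47  51  82 101 103 101 107 106 107 106 107 106 109 108 108 110]
 [ 47  51  51  90 100 103 104 106 108 108 107 108 105 107 110 109 108]
 [ 51  50  52  94 104 104 103 107  83  87 108 108 110 110 105 108 112]
 [ 48  49  49 182 105 110 112  58  60  61  60 110 108 108 108 111 111]
 [ 43  45  47 225 230 236 176  57  58  64  62  90 110 109 113 112 112]
 [ 49  53  52 229 186 122  63  66  74  74  67  72 113 111 114 115 113]
 [ 51  46  55 106 107 106  63  65  85  86  67  68 113 114 114 113 117]
 [ 54  51  57 107 108 110  81  66  68  68  68  73 139 123 157 173 228]
 [ 53  54  55 102 109 111  90  68  70  71  72  86 230 231 230 230 229]
 [ 51  56  62 111 119 214 232  77  73  77  85 227 230 231 231 230 229]
 [ 54  54  67 229 230 230 230 230 222 226 231 231 231 231 231 231 231]
 [ 57  55  76 229 229 230 231 230 231 231 231 231 231 231 231 231 232]
 [ 61  60  76 230 229 229 230 230 231 231 232 232 231 231 231 231 231]
 [ 61  59  98 229 230 230 231 231 232 231 233 232 231 231 231 231 231]
 [ 59  63 119 229 231 230 230 232 232 231 231 230 231 232 231 232 231]
 [ 60  63 128 231 230 230 230 231 231 232 231 232 232 231 232 232 231]]
```

Emit:
play_rows([
  {"wx":0,"wy":0,"wz":0,"tx":0.4,"ty":0,"tz":3,"gripper":-0.5},
  {"wx":0,"wy":0,"wz":0,"tx":0.4,"ty":0,"tz":6,"gripper":-0.5},
  {"wx":0,"wy":0,"wz":0,"tx":0.4,"ty":0,"tz":9,"gripper":-0.5},
  {"wx":0,"wy":0,"wz":0,"tx":0.4,"ty":0,"tz":11,"gripper":-0.5},
  {"wx":0,"wy":0,"wz":0,"tx":0.4,"ty":0,"tz":11,"gripper":0},
  {"wx":0,"wy":0,"wz":0,"tx":0.4,"ty":0,"tz":11,"gripper":0.2},
  {"wx":0,"wy":0,"wz":0,"tx":0.4,"ty":0,"tz":11,"gripper":0.5},
  {"wx":0,"wy":0,"wz":0,"tx":0.4,"ty":0,"tz":11,"gripper":1},
  {"wx":0,"wy":0,"wz":0,"tx":0.4,"ty":0,"tz":11,"gripper":1},
  {"wx":0,"wy":0,"wz":0,"tx":0.4,"ty":0,"tz":11,"gripper":1},
], grip_force=40)

```text
time_s: 30.7
position: [0.4257, 0.237, 0.0216]
tool_rot: [0.675, 0.738, 0.001, 0.0]
ft_force: [-0.6, 0.7, 6.0]
width: 0.0297
gripper_force: 40.2
```

Run:
```python
from h import *
s=state()
print(s["width"],s["gripper_force"],s["position"],go([.42,-.1,.13],0,s))
```

```text
0.02971633005908171 40.21943550556898 [0.42566047 0.23695377 0.02157784] {'t': array([-33.5 ,  -3.57, -10.88]), 'wz': np.float64(5.2), 'tilt': array([ 0.13, -0.05,  0.  ])}
```

Emit:
play_rows([
  {"wx":0,"wy":0,"wz":0,"tx":0,"ty":0,"tz":-2,"gripper":1},
  {"wx":0,"wy":0,"wz":0,"tx":0,"ty":0,"tz":-4,"gripper":1},
  {"wx":0,"wy":0,"wz":0,"tx":0,"ty":0,"tz":-6,"gripper":1},
  {"wx":0,"wy":0,"wz":0,"tx":0,"ty":0,"tz":-8,"gripper":1},
  {"wx":0,"wy":0,"wz":0,"tx":0,"ty":0,"tz":-10.9,"gripper":1},
  {"wx":0,"wy":0,"wz":0,"tx":0,"ty":0,"tz":-10.9,"gripper":1},
  {"wx":0,"wy":0,"wz":0,"tx":0,"ty":0,"tz":-10.9,"gripper":1},
  {"wx":0,"wy":0,"wz":0,"tx":0,"ty":0,"tz":-10.9,"gripper":1},
  {"wx":0,"wy":0,"wz":0,"tx":0,"ty":0,"tz":-10.9,"gripper":1},
  {"wx":0,"wy":0,"wz":0,"tx":0,"ty":0,"tz":-10.9,"gripper":1},
])

```text
time_s: 31.95
position: [0.4247, 0.2365, 0.1289]
tool_rot: [0.675, 0.738, -0.0, -0.0]
ft_force: [0.3, 0.6, -1.2]
width: 0.0299
gripper_force: 39.7
```

Run:
```python
from h import *
s=state();m=camera_model("wrist");im=get_image("wrist")
g=cv2.cvtColor(im,cv2.COLOR_RGB2GRAY)
R=Ro.from_quat(s["tool_rot"]).as_matrix()
tip=s["position"]+R@[0,0,0.]; 
b=proj(m,[tip+[0,0,-.02],tip+[0,0,.03]]);print("base,top px",b)
print(s["width"],s["position"],go([.42,-.1,.13],0,s))
cv2.imwrite("pics/w13.png",im[:,:,::-1])
print(g[130:300:8,190:320:6])
```

```text
base,top px [[252.76804059 228.75914325]
 [252.65702408 275.83066737]]
0.029866207840751374 [0.42465481 0.23647673 0.12885422] {'t': array([-33.47,  -3.49,  -0.1 ]), 'wz': np.float64(5.2), 'tilt': array([-0.04,  0.02, -0.  ])}
[[ 45  47  45  50  52  58 228 232 134 105 109 106 106 104 104 103 107 109
  109 110 110 109]
 [ 46  46  47  49  50  62 228 173 106 105 105 104 108 109 107 106 108 107
  107 110 110 110]
 [ 42  46  47  50  53  51 111 105 104 106 107 104 107 108 108 105 108 107
  107 104 109 113]
 [ 46  48  49  47  50  62 104 102 102 106 106 109 106 109 110 109 107 111
  108 108 113 110]
 [ 43  49  47  49  50  65 103 105 102 106 109 106 107 107 109 106 108 107
  110 111 109 110]
 [ 42  47  45  54  47 164 178 228 164 108 108 108 110 108 108 109 107 109
  111 112 111 112]
 [ 45  43  50  46  50 180 231 234 229 150 108 110 108 109 108 110 111 111
  111 111 114 114]
 [ 43  45  48  51  50 106 107 104 108 110 109 108 111 112 111 113 110 114
  112 116 125 207]
 [ 40  42  46  55  50 101 105 107 111 109 108 110 111 176 161 161 145 185
  227 230 230 229]
 [ 47  43  48  48  54 101 106 107 11
[... 473 characters left out ...]
4  58  59  63  61  63  79  92
   78 176 230 231]
 [ 46  42  36  57  77  41  50  51  53  61  62  59  61  64  60  67  62  88
   77  70 219 231]
 [ 41  36  37  72  76  38  54  56  55  54  54  58  57  62  65  65  52  87
   88  66  77 230]
 [ 39  36  40  78  70  42  57  55  52  53  58  55  56  58  62  62  55  83
   92  64  63 212]
 [ 33  30  34  38  62  41  59  53  54  56  57  55  58  60  61  64  55  72
   58  60  61  65]
 [ 34  37  37  46  41  46  57  61  57  56  61  60  63  60  66  63  54  55
   57  58  60  58]
 [ 38  42  43  47  48  51 226  64  62  59  61  62  63  65  70 227  57  52
   56  55  53  57]
 [ 37  40  36  49  47  75 228 228 220 128  76  84 126 224 228 228  74  55
   58  55  54  49]]
```

The sleeve is held upright and centred (columns about 226–284). I'll carry it across near the robot.

Emit:
play_rows([
  {"wx":0,"wy":0,"wz":1,"tx":-5,"ty":-0.5,"tz":0,"gripper":1},
  {"wx":0,"wy":0,"wz":2,"tx":-10,"ty":-1,"tz":0,"gripper":1},
  {"wx":0,"wy":0,"wz":3,"tx":-15,"ty":-1.5,"tz":0,"gripper":1},
  {"wx":0,"wy":0,"wz":4,"tx":-20,"ty":-2,"tz":0,"gripper":1},
  {"wx":0,"wy":0,"wz":5.2,"tx":-25,"ty":-2.5,"tz":0,"gripper":1},
  {"wx":0,"wy":0,"wz":5.2,"tx":-30,"ty":-3,"tz":0,"gripper":1},
  {"wx":0,"wy":0,"wz":5.2,"tx":-33.5,"ty":-3.5,"tz":0,"gripper":1},
  {"wx":0,"wy":0,"wz":5.2,"tx":-38,"ty":-3.9,"tz":0,"gripper":1},
  {"wx":0,"wy":0,"wz":5.2,"tx":-43,"ty":-4.4,"tz":0,"gripper":1},
  {"wx":0,"wy":0,"wz":5.2,"tx":-48,"ty":-4.9,"tz":0,"gripper":1},
])

```text
time_s: 33.25
position: [0.419, -0.2475, 0.1294]
tool_rot: [0.707, 0.707, 0.0, 0.0]
ft_force: [0.3, -0.1, -0.4]
width: 0.0302
gripper_force: 39.7
```

Run:
```python
from h import *
s=state()
print(s["width"],s["position"],s["qpos"],go([.530,-.4115,.13],-2.5,s))
```

```text
0.030200388126047376 [ 0.41900896 -0.24754867  0.12940303] [-6.09545490e-01  6.59060074e-04  1.65834302e+00  4.75081746e-05
  1.48206451e+00 -6.08882628e-01] {'t': array([-16.39,  11.11,  -0.05]), 'wz': np.float64(2.5), 'tilt': array([0.03, 0.02, 0.  ])}
```

Emit:
play_rows([
  {"wx":0,"wy":0,"wz":1,"tx":-4,"ty":2.8,"tz":0,"gripper":1},
  {"wx":0,"wy":0,"wz":2.5,"tx":-8,"ty":5.6,"tz":0,"gripper":1},
  {"wx":0,"wy":0,"wz":2.5,"tx":-12,"ty":8.4,"tz":0,"gripper":1},
  {"wx":0,"wy":0,"wz":2.5,"tx":-16.4,"ty":11.1,"tz":0,"gripper":1},
  {"wx":0,"wy":0,"wz":2.5,"tx":-16.4,"ty":11.1,"tz":0,"gripper":1},
  {"wx":0,"wy":0,"wz":2.5,"tx":-16.4,"ty":11.1,"tz":0,"gripper":1},
  {"wx":0,"wy":0,"wz":2.5,"tx":-16.4,"ty":11.1,"tz":0,"gripper":1},
  {"wx":0,"wy":0,"wz":2.5,"tx":-16.4,"ty":11.1,"tz":0,"gripper":1},
  {"wx":0,"wy":0,"wz":2.5,"tx":-16.4,"ty":11.1,"tz":0,"gripper":1},
  {"wx":0,"wy":0,"wz":2.5,"tx":-16.4,"ty":11.1,"tz":0,"gripper":1},
])

```text
time_s: 34.5
position: [0.53, -0.4098, 0.1296]
tool_rot: [0.723, 0.691, 0.0, 0.0]
ft_force: [0.1, 0.6, -0.5]
width: 0.0304
gripper_force: 39.9
```

Run:
```python
from h import *
s=state()
print(s["width"],s["position"],go([.530,-.4115,.0235],-2.5,s))
```

```text
0.03039067688331931 [ 0.53004236 -0.40980239  0.12963883] {'t': array([-0.17, -0.  , 10.61]), 'wz': np.float64(-0.0), 'tilt': array([0.02, 0.02, 0.  ])}
```

Emit:
play_rows([
  {"wx":0,"wy":0,"wz":0,"tx":-0.2,"ty":0,"tz":3.5,"gripper":1},
  {"wx":0,"wy":0,"wz":0,"tx":-0.2,"ty":0,"tz":7,"gripper":1},
  {"wx":0,"wy":0,"wz":0,"tx":-0.2,"ty":0,"tz":9.4,"gripper":1},
  {"wx":0,"wy":0,"wz":0,"tx":-0.2,"ty":0,"tz":10.3,"gripper":1},
  {"wx":0,"wy":0,"wz":0,"tx":-0.2,"ty":0,"tz":10.6,"gripper":1},
  {"wx":0,"wy":0,"wz":0,"tx":-0.2,"ty":0,"tz":10.6,"gripper":1},
  {"wx":0,"wy":0,"wz":0,"tx":-0.2,"ty":0,"tz":10.6,"gripper":0},
  {"wx":0,"wy":0,"wz":0,"tx":-0.2,"ty":0,"tz":10.6,"gripper":-0.3},
  {"wx":0,"wy":0,"wz":0,"tx":-0.2,"ty":0,"tz":10.6,"gripper":-0.5},
  {"wx":0,"wy":0,"wz":0,"tx":-0.2,"ty":0,"tz":10.6,"gripper":-0.5},
])

```text
time_s: 35.75
position: [0.53, -0.412, 0.0233]
tool_rot: [0.723, 0.691, -0.0, 0.0]
ft_force: [0.8, -1.0, 0.3]
width: 0.0642
gripper_force: 0.0
```

Run:
```python
from h import *
s=state()
print(s["width"],s["position"],s["ft_force"],go([.40,-.25,.29],0,s))
```

```text
0.0642176376437887 [ 0.52998112 -0.41198886  0.02330212] [ 0.81391217 -0.95354098  0.30035352] {'t': array([ 15.6 , -13.7 , -26.67]), 'wz': np.float64(-2.5), 'tilt': array([0., 0., 0.])}
```

Emit:
play_rows([
  {"wx":0,"wy":0,"wz":0,"tx":0,"ty":0,"tz":-3,"gripper":-0.5},
  {"wx":0,"wy":0,"wz":0,"tx":0,"ty":0,"tz":-7,"gripper":-0.5},
  {"wx":0,"wy":0,"wz":0,"tx":0,"ty":0,"tz":-12,"gripper":-0.5},
  {"wx":0,"wy":0,"wz":0,"tx":2,"ty":-2,"tz":-17,"gripper":-0.5},
  {"wx":0,"wy":0,"wz":0,"tx":5,"ty":-3,"tz":-22,"gripper":-0.5},
  {"wx":0,"wy":0,"wz":0,"tx":9,"ty":-4,"tz":-26,"gripper":-0.5},
  {"wx":0,"wy":0,"wz":0,"tx":14,"ty":-5,"tz":-26.7,"gripper":-0.5},
  {"wx":0,"wy":0,"wz":0,"tx":18,"ty":-5,"tz":-26.7,"gripper":-0.5},
  {"wx":0,"wy":0,"wz":0,"tx":18,"ty":-5,"tz":-26.7,"gripper":-0.5},
  {"wx":0,"wy":0,"wz":0,"tx":18,"ty":-5,"tz":-26.7,"gripper":-0.5},
])

```text
time_s: 37.0
position: [0.488, -0.2303, 0.2903]
tool_rot: [0.723, 0.691, -0.0, 0.0]
ft_force: [0.1, -0.1, -0.3]
width: 0.0641
gripper_force: 0.0
```

Run:
```python
from h import *
s=state();m=camera_model("wrist");im=get_image("wrist")[:,:,::-1]
print(s["position"],s["ft_force"])
for n,X in dict(b4=[.5578,-.1715,.059],b2=[.4777,-.1565,.059],b3=[.5685,-.280,.059],b1=[.4877,-.285,.059],sl=[.53,-.412,.053],t3=[.5304,-.4124,.003]).items(): print(n,np.round(proj(m,X)[0]*1.5625))
cv2.imwrite("pics/w14.png",cv2.resize(im,(800,600),interpolation=cv2.INTER_CUBIC))
```

```text
[ 0.48796896 -0.23030102  0.29028011] [ 0.08926738 -0.06008573 -0.28452483]
b4 [476. 177.]
b2 [378. 162.]
b3 [486. 300.]
b1 [397. 309.]
sl [444. 423.]
t3 [440. 397.]
```

View pics/w14.png

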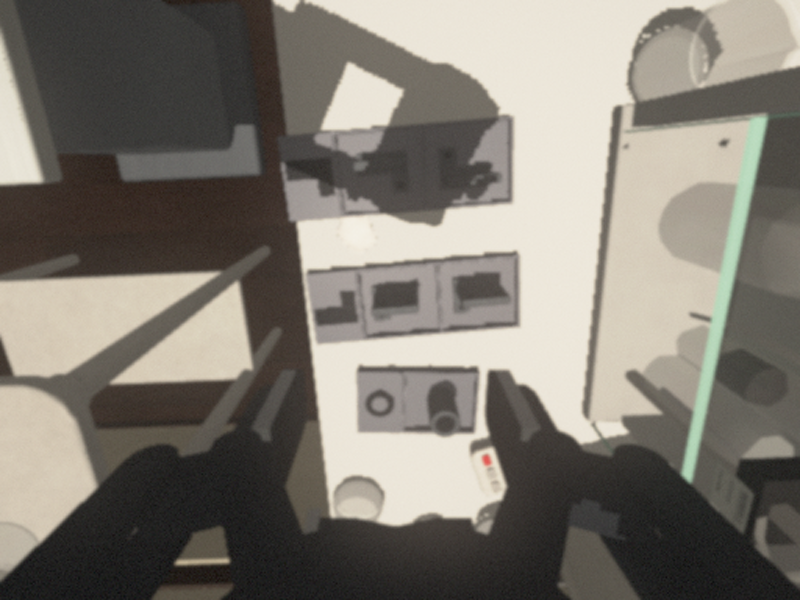

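Every tray holds its parts. The left-hand webs are at (397,308) and (484,300), the right-hand brackets at (380,165) and (475,175), and the sleeve top at (446,422), all at the predicted pixels. The gripper is clear, so I'm handing in.

```bash
python3 -c "
from workcell import *
print(sign_off())"
```

```text
the job is handed in; nothing more can be done
None
```

I sorted all four brackets and the sleeve into their trays, left the flasks alone, and handed the job in at about 37 s; the last picture showed every part in its bay, but sign-off returned no verdict.

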